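Rock the angle gauge on the waney stud to its set mark and hold it

ROBOT

A 6-joint arm with a two-finger parallel gripper is mounted at the origin on the work surface. World frame = base frame: x ahead of the robot, y to its left, z up, the work surface at z = 0. Lengths are in m, angles in rad, forces in N, time in s.
With the tool pointing down it reaches from about 0.4 to 0.925 m from the base axis. Payload 12.5 kg.
Tool frame: the origin (TCP) lies between the finger pads; the fingertips stand 11 mm ahead of it and the grasp point (between the pads) lies 8 mm behind it; z points along the fingers, y is the line along which they close (so a half turn about z gives the same grasp; the last joint's range is limited). The gripper opens to 95 mm and grips with 3 to 60 N. Pads are 20 mm wide; open, the fingers measure 119 mm over their backs; the gripper's body (75 mm by 180 mm) begins 59 mm behind the grasp point.
Start: joints at [-0.106, 0.491, 1.559, -0, 1.092, -0.106], TCP at [0.625, 0, 0.226] pointing down, gripper open.
Joint ranges: [-3.1, 3.1], [-0.84, 2.19], [0.05, 2.79], [-1.13, 4.28], [0.06, 2.93], [-2.69, 2.69]. Speed limits (rad/s): [2.22, 2.22, 2.79, 3.14, 3.14, 3.14].

INTERFACE

Orientations are given as a unit quaternion [w, x, y, z].
In Python, from bench import read_state, snapshot, get_calibration, job_done gives the robot as it stands.
- The arm moves only by the shell command python3 -m jog 'ROWS' [FORCE]. ROWS is JSON, a list of rows, each a list of 5 numbers: the shift along the tool's x, y, z in units of 25 mm (1.0 is 25 mm), then the turn about the tool's z in degrees, then the closure in counts, from 0 (fully open) to 255 (shut). A call has 1 to 5 rows; each row shifts and turns the commanded pose from where the row before left it, along the tool's axes as they then stand; what a row does not reach is not made up. A row lasts 1/10 s, in which the tool goes at most 50 mm and 8.59 degrees, less where a joint would pass 70% of its speed; a pose out of reach is approached as far as the arm can. A call is refused whole if a number of a shift passes 1 or a number of a turn 8.59, either way. A call with a gripper value outside its range is refused whole. The fingers move at their own pace and stop on an object; FORCE is the grip in N (left out, the last holds). Time passes only in rows, so rows that do not move let the fingers close. It gives the time, the measured TCP pose, the force, the opening and the grip force at its end, in the units of the state.
- read_state(): the state, without advancing time (a new reading comes with each control period).
- snapshot(name): name is "scene" or "side" or "wrist"; returns (picture, depth): 400x640x3 uint8, red, green, blue; 400x640 float32, m along the optical axis (not along the pixel's ray), 0 where there is no reading.
- get_calibration(name): a dict with "camera_matrix" (3x3 intrinsics, pixels), "k1" (the pictures are not rectified: a ray, as slopes to the right and down, at radius r is drawn at 1 + k1 r^2 times it, then the intrinsics apply), "world_from_camera" (4x4, takes a point from camera to world coordinates). Camera axes: x right, y down, z forward; pixel columns grow to the right and rows downward; lengths in m; the calibration is good to about 2 mm. A picture is of the moment at which its call begins: read the wrist's pose just before it. get_calibration takes no time and is no camera call; for the wrist camera it gives the pose at the moment of the call.
- job_done(): hands the job in; it is judged then, once.
The state is a dict: "time_s": time; "joint_positions": joint angles; "qvel": joint speeds; "joint_torque": joint torques, N m; "position": TCP position; "orientation": TCP orientation; "force": force on the tool from outside, world axes, zero at the start; "moment": the same for the moment, N m; "width": finger opening in m; "finger_force": force on a finger pad.
Only numpy, scipy, OpenCV 4.12 (cv2) and the standard library are available. Lean on these libraries where they do the work, as an engineer would, in place of code of your own. Each camera call takes 0.05 s, during which the arm holds its last target. There are 200 camera calls.

TASK

I am packing up this rough stud to carry a sloping pick shelf, and the index on the angle gauge is set to the slope. Pick up the gauge, stand it upright with its base square across the middle of the stud's rounded crown, then rock it over on the wood until the needle settles on the index. Finish while holding it there, still and lightly pressed on the stud, so that I can measure the gap for the shim; do not let go, do not shove the stud along the bench or press hard, and leave the other things alone.

Things in the scene. Friction and masses are not known exactly. Their poses are not given: they have to be found in the camera images.
- gauge: Pendulum angle gauge, loose, about 0.3 kg, standing upright: flat aluminium base bar 140 mm long (own y), 32 mm wide (x), 14 mm thick; grey round dial housing 108 mm across, 28 mm thick, centre 68 mm up; on top a grey ribbed grip block 48 mm wide (y), 28 mm thick (x), standing clear of the housing from 122 to 154 mm up. White dial on own +x. Origin: centre of the underside; z up.
- gauge_grip (a point): Point to pinch: centre of the grip block, 136 mm above the gauge's underside; pinch it across the 28 mm thickness (along the gauge's x), from above. Axes as the gauge.
- gauge_dial (a point): Centre of the dial's front, 14 mm ahead (own +x) of the gauge's middle plane, 68 mm above its underside.
- needle (a joint): Swing of the thin black needle behind the dial's glass, rad. It turns freely about the gauge's x axis at the dial's centre, so it hangs plumb; it swings to rest in about 1 s. 0: along the gauge's -z (straight at the base); positive: tip towards the gauge's +y (to the right, facing the dial). When the gauge leans by an angle, top towards own +y, the needle reads plus that angle.
- needle_tip (a point): Tip of the needle, 42 mm from its pivot; z axis along the needle from the tip to the pivot.
- index (a joint): Setting of the index, a black tab 8 mm wide, 9 mm long at the dial's edge behind the glass, rad: angle from the gauge's -z about the dial centre, counted like the needle's; set at 0.20 to 0.42, stiff. Needle on index: its tip, just short of the tab, points at the tab's middle, both read the same. The gauge then leans by that angle, top towards own +y (clockwise, facing the dial).
- index_mark (a point): Middle of the index tab, 45.5 mm from the dial's centre; z axis from the tab to the dial's centre.
- stud: Rough stud offcut of pale wood with a rounded (waney) top, loose on the bench, about 0.4 kg, hard (1 mm of push is some 20 N): 140 mm long (own x), 88 mm wide (own y), flat underside. The top is an arch across the width, straight along the length: highest, 50 mm, along the middle line y = 0; it falls away with radius 65 mm on the +y side and 85 mm on the -y side. Origin: centre of the underside.
- stud_crown (a point): Middle of the stud's crown line, 50 mm above the stud's underside. Axes as the stud.
- joist_offcut: Square-sawn joist offcut of the same wood, flat on top, 150 x 88 x 45 mm. Leave alone. Origin under its centre.
- mug: White mug, 82 mm wide, 95 mm high, handle at own +y. Leave alone. Origin under its centre.
- tape_measure: Yellow tape measure standing on edge, 66 x 36 x 64 mm. Leave alone. Origin under its centre.
- alcohol_bottle: White plastic bottle, 76 mm wide, 185 mm high. Leave alone. Origin under its centre.
Mind the look-alikes: they are no part of the job. There is more than one size of the gauge; the job needs the smallest. What is shaped like the stud but red or yellow is not meant.

How it is judged:
By the outcome, as a careful person would: the job done as asked, in the order asked, and still so for the second after the job is handed in, while the arm keeps its last pose, push and grip.
It also fails if it takes over 58 s, if anything falls off the work surface, if the arm or the gripper's body presses on something with over 40 N, if the wrist force passes 120 N, or if a joint passes its speed limit or range.

## Working session

There is one attempt and no reset: what is moved stays moved. The work goes in short steps, Python scripts to look and compute and a shell command to move; the robot and the scene stay as the last step left them, time stands still between calls to the robot, and variables do not carry over. Pictures are saved under pics/ and viewed, at most 10 in all, crops included, and the job is handed in when it is done.

```bash
mkdir -p pics
cat > h.py <<'E'
import numpy as np, cv2
from bench import *
def cal(n):
    c=get_calibration(n); return np.array(c["camera_matrix"]),c["k1"],np.array(c["world_from_camera"])
def cloud(n,d,c=None):
    K,k1,T=c or cal(n)
    v,u=np.mgrid[:400,:640].astype(float)
    p=np.stack([(u-K[0,2])/K[0,0],(v-K[1,2])/K[1,1]],-1)
    q=p.copy()
    for _ in range(8): q=p/(1+k1*(q**2).sum(-1,keepdims=True))
    P=np.concatenate([q,np.ones((400,640,1))],-1)*d[...,None]
    W=P@T[:3,:3].T+T[:3,3]; W[d==0]=np.nan
    return W
def proj(n,X,c=None):
    K,k1,T=c or cal(n)
    p=(np.atleast_2d(X)-T[:3,3])@T[:3,:3]; s=p[:,:2]/p[:,2:]
    s=s*(1+k1*(s**2).sum(1,keepdims=True))
    return s*[K[0,0],K[1,1]]+[K[0,2],K[1,2]]
def save(f,im): cv2.imwrite("pics/"+f,im[...,::-1])
E
python3 - <<'E'
from h import *
for n in("scene","side"):
    im,d=snapshot(n); np.savez(n+"0.npz",im=im,d=d,W=cloud(n,d)); save(n+"0.png",im)
    print(n,cal(n)[2][:3].round(2).tolist())
print(read_state())
E
```

```text
scene [[0.87, 0.31, -0.38, 1.04], [0.49, -0.55, 0.68, -0.89], [0.0, -0.78, -0.63, 0.94]]
side [[-0.89, -0.33, 0.31, 0.05], [-0.46, 0.62, -0.64, 1.05], [0.02, -0.71, -0.7, 1.21]]
{'time_s': 0.1, 'joint_positions': array([-1.05632696e-01,  4.91517859e-01,  1.55936944e+00, -2.69627608e-05,
        1.09172684e+00, -1.05620751e-01]), 'qvel': array([-5.51455504e-04, -3.10797085e-03, -1.54075527e-04,  1.23275420e-03,
       -1.29929894e-03, -8.23064439e-05]), 'joint_torque': array([ 2.47082615e-03, -6.13621187e+01, -2.58604574e+01,  6.93451893e-02,
        4.70101309e-02, -2.07912552e-05]), 'position': array([6.24798272e-01, 1.74003317e-05, 2.25115211e-01]), 'orientation': array([-3.89694699e-04,  7.07106513e-01,  7.07106864e-01, -3.30362800e-04]), 'force': array([-0.62555443,  0.12833755,  0.13081612]), 'moment': array([ 0.0113526, -0.0226518, -0.0157526]), 'finger_force': 0.0, 'width': 0.09475521546031508}
```

View pics/scene0.png

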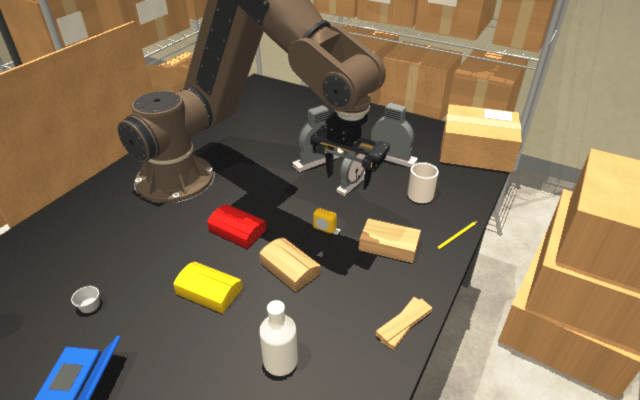

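View pics/side0.png

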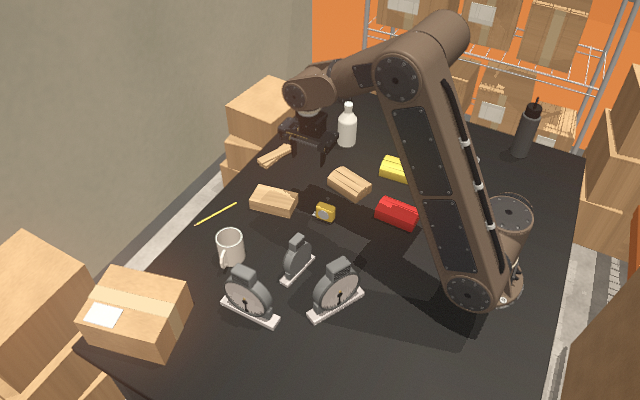

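The scene view shows three gauges at about (315,135), (355,175) and (393,135), which the side view puts at (250,300), (297,262) and (337,290). The pale stud is at scene (290,263), and the red and yellow ones are decoys. The flat joist is at (390,240). The middle gauge looks smallest, so I'll measure it and enlarge it.

Run:
```python
from h import *
S=np.load("side0.npz");C=np.load("scene0.npz")
W=S["W"]; im=S["im"]
for nm,(u0,v0,u1,v1) in dict(A=(215,262,285,330),B=(278,230,316,288),C=(304,255,368,323)).items():
    P=W[v0:v1,u0:u1].reshape(-1,3); P=P[np.isfinite(P).all(1)]
    b=P[(P[:,2]>.008)&(P[:,2]<.02)]; t=P[P[:,2]>.025]
    top=np.percentile(P[:,2],99.5)
    g=P[P[:,2]>top-.006]
    r=cv2.minAreaRect((b[:,:2]*1000).astype(np.float32))
    print(nm,"top",top.round(4),"grip top centre",g.mean(0).round(4),"bar rect mm",r)
    r=cv2.minAreaRect((g[:,:2]*1000).astype(np.float32)); print("  grip rect",r)
# stud
for n,w,(u0,v0,u1,v1) in(("scene",C["W"],(255,232,325,292)),("side",W,(322,162,376,206))):
    P=w[v0:v1,u0:u1].reshape(-1,3); P=P[np.isfinite(P).all(1)]; P=P[P[:,2]>.03]
    r=cv2.minAreaRect((P[:,:2]*1000).astype(np.float32)); t=P[P[:,2]>P[:,2].max()-.003]
    print(n,"stud",r,np.percentile(P[:,2],99.5),"crown",t.mean(0))
a=cv2.resize(S["im"][225:335,210:370],None,fx=4,fy=4,interpolation=cv2.INTER_CUBIC)
b=cv2.resize(C["im"][140:200,300:420],None,fx=4,fy=4,interpolation=cv2.INTER_CUBIC)
b=cv2.copyMakeBorder(b[:150],0,0,0,160,cv2.BORDER_CONSTANT)
save("crop1.png",np.vstack([a,b]))
```

```text
A top 0.2026 grip top centre [0.566  0.4544 0.2001] bar rect mm ((598.51806640625, 401.5941162109375), (197.00936889648438, 233.90371704101562), 26.53657341003418)
  grip rect ((566.0620727539062, 454.271728515625), (35.633480072021484, 64.07621765136719), 84.61079406738281)
B top 0.1584 grip top centre [0.521  0.2578 0.1556] bar rect mm ((542.9735717773438, 215.99752807617188), (105.0626449584961, 224.42189025878906), 27.463592529296875)
  grip rect ((521.0377197265625, 258.7403869628906), (48.51614761352539, 27.07655906677246), 82.79611206054688)
C top 0.2034 grip top centre [0.3604 0.3178 0.2009] bar rect mm ((425.383544921875, 300.01220703125), (179.40638732910156, 214.9829559326172), 75.1214599609375)
  grip rect ((360.2746276855469, 316.6849365234375), (61.802589416503906, 35.07027816772461), 62.35706329345703)
scene stud ((506.26422119140625, -149.54464721679688), (91.11554718017578, 218.55787658691406), 73.27446746826172) 0.05224567671181875 crown [ 0.54311941 -0.16257195  0.05130405]
side stud ((557.3223266601562, -95.88920593261719), (223.74871826171875, 148.44064331054688), 74.59429931640625) 0.22123185430163458 crown [0.56614762 0.00910217 0.23937186]
```

View pics/crop1.png

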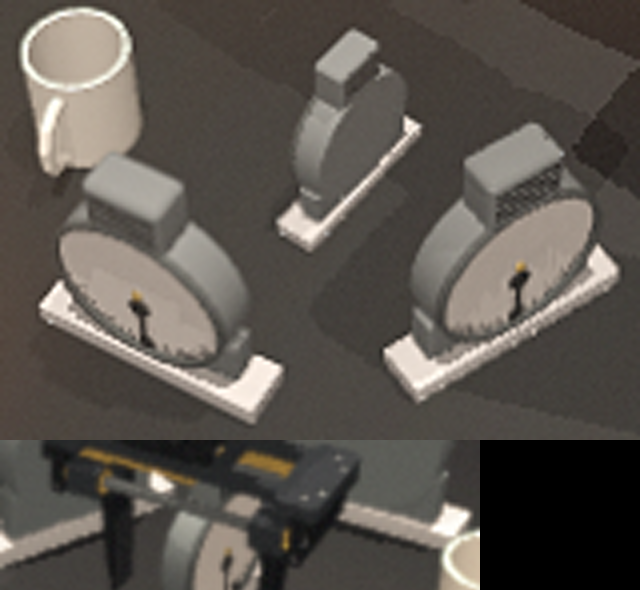

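The middle gauge B, at side (297,262), is the smallest: its top is at 0.156 m and its grip block measures 48 x 27 mm. The others reach 0.20 m. Its dial faces the scene camera. Next I'll get exact poses of the gauge and stud, and see what the wrist camera shows.

Run:
```python
from h import *
S=np.load("side0.npz");C=np.load("scene0.npz")
def pts(n,box,lo,hi):
    D=np.load(n+"0.npz");W=D["W"];u0,v0,u1,v1=box
    P=W[v0:v1,u0:u1].reshape(-1,3);c=D["im"][v0:v1,u0:u1].reshape(-1,3).astype(int)
    m=np.isfinite(P).all(1)&(P[:,2]>lo)&(P[:,2]<hi);return P[m],c[m]
def ax(P):
    r=cv2.minAreaRect((P[:,:2]*1000).astype(np.float32)); b=cv2.boxPoints(r)
    e=max((b[1]-b[0],b[2]-b[1]),key=np.linalg.norm); return np.round(r[0],1),np.round(r[1],1),np.degrees(np.arctan2(e[1],e[0]))%180
# gauge base: bright pixels
P,c=pts("side",(278,230,318,290),.006,.022); m=c.min(1)>130; print("bar",m.sum(),ax(P[m]))
P,c=pts("side",(278,230,318,262),.150,.165); print("grip",len(P),ax(P))
P,c=pts("side",(278,240,318,280),.03,.10)
g=(abs(P[:,0]-.521)<.07)&(abs(P[:,1]-.258)<.07);P=P[g];q=P[:,:2]-P[:,:2].mean(0);e=np.linalg.svd(q,full_matrices=False)[2];print("back plane dir",np.degrees(np.arctan2(*e[0][::-1]))%180,P.mean(0))
for n,box in(("scene",(255,232,325,292)),("side",(322,162,376,206))):
    P,c=pts(n,box,.022,.06)
    pale=(c[:,0]-c[:,2]>25)&(c[:,0]-c[:,2]<140)&(c[:,1]>c[:,0]*.6)&(c[:,1]<c[:,0]*.9)
    P=P[pale]; ctr=np.median(P,0); P=P[np.linalg.norm(P[:,:2]-ctr[:2],axis=1)<.09]
    print(n,len(P),ax(P),P[:,2].max())
    # arch fit: z = h - f(y): find yaw, y0 by LSQ
    from scipy.optimize import least_squares
    T=P[P[:,2]>.034]
    best=None
    for s in(0,np.pi):
        a0=np.radians(ax(P)[2])+s
        def f(p):
            y=-np.sin(p[0])*(T[:,0]-ctr[0])+np.cos(p[0])*(T[:,1]-ctr[1])-p[1]
            R=np.where(y>0,.065,.085); return p[2]-R+np.sqrt(np.maximum(R*R-y*y,1e-6))-T[:,2]
        r=least_squares(f,[a0,0,.05],loss="soft_l1",f_scale=.002)
        n2=np.array([-np.sin(r.x[0]),np.cos(r.x[0])]); l=np.array([n2[1],-n2[0]])
        x=(T[:,:2]-ctr[:2])@l; xm=(np.percentile(x,1)+np.percentile(x,99))/2
        print("  yaw",np.degrees(r.x[0]),"h",r.x[2],"cost",r.cost*1e6,"centre",ctr[:2]+n2*r.x[1]+l*xm,"len",np.ptp(x))
im,d=snapshot("wrist"); save("wrist0.png",im); print(cal("wrist")[2].round(3).tolist())
```

```text
bar 148 (array([519.2, 256.6]), array([143. ,  35.6]), np.float32(78.90124))
grip 123 (array([519.9, 257.5]), array([51.1, 30. ]), np.float32(82.48861))
back plane dir 74.6898902038252 [0.5139171  0.27221244 0.0670345 ]
scene 734 (array([ 543.6, -160.9]), array([ 91.5, 141.5]), np.float32(163.16222)) 0.05251143244912737
  yaw 162.9260145221083 h 0.04882001816506229 cost 1087.053933217568 centre [ 0.54312625 -0.16485508] len 0.14051139072115665
  yaw 343.03830364867537 h 0.04841752607318885 cost 1027.1639033599788 centre [ 0.54473408 -0.15957429] len 0.14051167533484243
side 810 (array([ 539.9, -158.6]), array([ 94.8, 149.5]), np.float32(162.63919)) 0.05881542411954621
  yaw 162.63559851815305 h 0.05136638778164335 cost 2413.966085338998 centre [ 0.53690402 -0.16402643] len 0.1495321114459456
  yaw 342.74702460458354 h 0.051426090369826635 cost 2465.2139501115416 centre [ 0.53845656 -0.15900651] len 0.14947469815432285
[[1.0, 0.002, 0.0, 0.625], [0.002, -0.958, -0.286, 0.08], [-0.0, 0.286, -0.958, 0.384], [0.0, 0.0, 0.0, 1.0]]
```

View pics/wrist0.png

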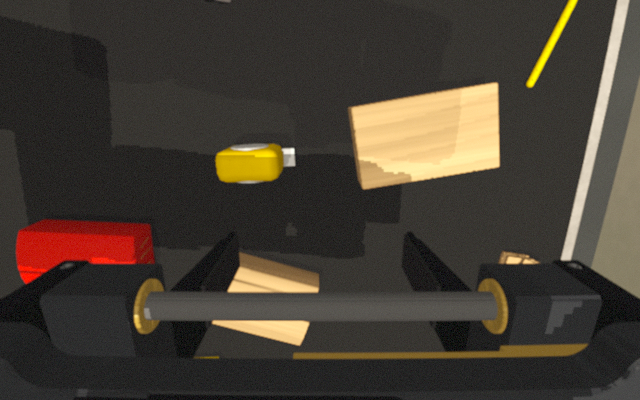

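The wrist camera sits 80 mm along tool +x and tilts back towards the fingers. It shows the joist at (425,135), the tape at (250,160) and part of the stud at (270,300). I'll plan a view of the dial from gauge +x, with the dial off to the side of the picture.

Run:
```python
from h import *
for n in("scene","side","wrist"): print(n,cal(n)[0].round(1).tolist(),cal(n)[1])
C=np.load("scene0.npz");S=np.load("side0.npz")
print("mug",np.nanmean(C["W"][168:172,415:430],(0,1)),np.nanmean(S["W"][232:236,222:240],(0,1)))
print("tape",C["W"][215,325],"bottle",C["W"][306,275])
K,k,T=cal("wrist")
ctr=np.array([.535,.255,.068]);u=np.array([.19,.98,0])
for cam in([.675,.3,.30],[.665,.24,.30],[.665,.2,.30],[.70,.22,.33]):
    T2=T.copy();T2[:3,3]=cam
    print(cam,"tcp",np.array(cam)-[0,.08,.158],proj("wrist",[ctr,ctr+.05*u,ctr-.05*u,ctr-[0,0,.05],ctr+[0,0,.05]],(K,k,T2)).round().tolist())
```

```text
scene [[483.4, 0.0, 319.4], [0.0, 483.4, 200.4], [0.0, 0.0, 1.0]] -0.0019395669797727334
side [[484.7, 0.0, 323.6], [0.0, 484.7, 199.6], [0.0, 0.0, 1.0]] -0.11808129735292548
wrist [[321.4, 0.0, 320.4], [0.0, 321.4, 200.3], [0.0, 0.0, 1.0]] -0.030659100521424475
mug [0.71776573 0.33806856 0.07088541] [0.74758594 0.27636098 0.07375143]
tape [0.55481577 0.0091429  0.06330084] bottle [ 0.66847104 -0.40356641  0.18699063]
[0.675, 0.3, 0.3] tcp [0.675 0.22  0.142] [[131.0, 169.0], [133.0, 100.0], [130.0, 230.0], [163.0, 158.0], [84.0, 185.0]]
[0.665, 0.24, 0.3] tcp [0.665 0.16  0.142] [[132.0, 83.0], [135.0, 4.0], [129.0, 154.0], [165.0, 87.0], [80.0, 77.0]]
[0.665, 0.2, 0.3] tcp [0.665 0.12  0.142] [[123.0, 19.0], [127.0, -67.0], [120.0, 97.0], [159.0, 35.0], [66.0, -5.0]]
[0.7, 0.22, 0.33] tcp [0.7   0.14  0.172] [[105.0, 58.0], [107.0, -14.0], [104.0, 124.0], [140.0, 66.0], [54.0, 48.0]]
```

```bash
python3 -m jog '[[1,0.4,0.2,0,0],[1,0.4,0.3,0,0],[1,0.4,0.4,0,0],[1,0.4,0.4,0,0],[1,0.4,0.4,0,0]]' && python3 -m jog '[[1,0,0.4,0,0],[1,0,0.4,0,0],[1,0,0.4,0,0],[0.8,0,0.46,0,0],[0,0,0,0,0]]'
python3 - <<'E'
from h import *
import time
c=cal("wrist");im,d=snapshot("wrist"); np.savez("wrist1.npz",im=im,d=d,W=cloud("wrist",d,c),T=c[2])
a=cv2.resize(im[60:260,40:240],None,fx=3,fy=3,interpolation=cv2.INTER_CUBIC); save("wrist1.png",a)
print(read_state()["position"],read_state()["time_s"])
E
```

```text
time_s: 0.65
position: [0.6752, 0.126, 0.1825]
orientation: [-0.0, 0.707, 0.707, -0.0]
force: [-0.2, -0.8, 0.0]
width: 0.0952
finger_force: 0.0
time_s: 1.15
position: [0.674, 0.2222, 0.1395]
orientation: [-0.001, 0.706, 0.708, -0.001]
force: [-1.0, -1.0, 0.6]
width: 0.0949
finger_force: 0.0
[0.6744585  0.22088019 0.1404525 ] 1.2
```

View pics/wrist1.png

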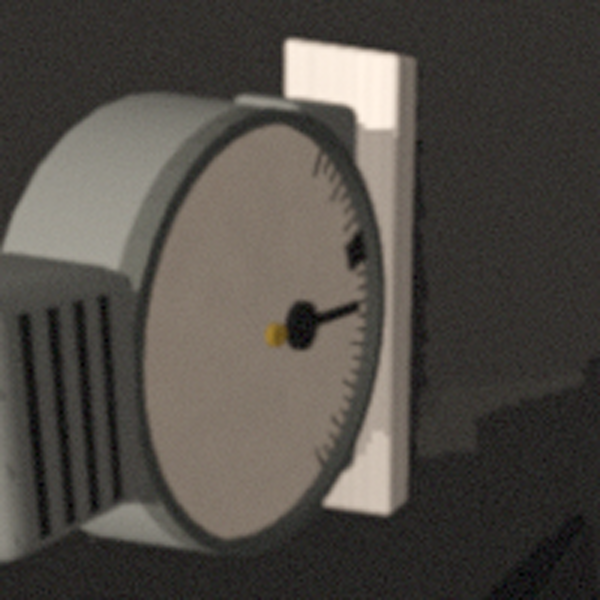

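The dial is clear. In the crop, the index tab's middle is at (354,250), the needle tip at (358,306) and the pivot cap at (275,334). I'll compute the index angle and refine the gauge pose.

Run:
```python
from h import *
D=np.load("wrist1.npz");W=D["W"];im=D["im"].astype(int)
sub=lambda a:a[60:260,40:240]
w=sub(W);c=sub(im)
v,u=np.mgrid[:200,:200]
# dial face: inside ellipse centre (263,330)/3 axes (118,215)/3
m=(((u-263/3)/(95/3))**2+((v-330/3)/(180/3))**2<1)&np.isfinite(w).all(-1)
P=w[m]; ctr=P.mean(0); n=np.linalg.svd(P-ctr,full_matrices=False)[2][2]; n*=np.sign(n[0])
r=(P-ctr)@n; k=abs(r)<.003; ctr=P[k].mean(0); n=np.linalg.svd(P[k]-ctr,full_matrices=False)[2][2]; n*=np.sign(n[0]);print("dial plane n",n,"yaw",np.degrees(np.arctan2(n[1],n[0])),"resid",r.std())
b=(c.min(-1)>110)&(w[...,2]>.005)&(w[...,2]<.022)&(u>90)
B=w[b];B=B[abs(B-np.median(B,0))[:,:2].max(1)<.09];R=cv2.minAreaRect((B[:,:2]*1000).astype(np.float32));print("bar",len(B),R,B[:,2].mean())
Pg=w[75:190,:45].reshape(-1,3);Pg=Pg[np.isfinite(Pg).all(1)&(Pg[:,2]>.148)];print("grip top",len(Pg),Pg.mean(0),Pg[:,2].max(),cv2.minAreaRect((Pg[:,:2]*1000).astype(np.float32)))
K,k1,T=cal("wrist");T=D["T"]
def ray(px,off):
    p=(np.array(px)/3+[40,60]-1/3-[K[0,2],K[1,2]])/[K[0,0],K[1,1]];q=p
    for _ in range(8):q=p/(1+k1*(q@q))
    d=T[:3,:3]@np.r_[q,1];N=np.r_[n[:2]/np.linalg.norm(n[:2]),0]
    s=((ctr+off*N-T[:3,3])@N)/(d@N);X=T[:3,3]+s*d
    return np.array([X@np.r_[-N[1],N[0],0],X[2]]),X
for nm,px in dict(dialcentre_ellipse=(263,330),cap=(275,334),hub=(300,325),tip=(358,306),index=(354,250),tickA=(320,160),tickB=(320,458)).items():
    a,X=ray(px,0);print(nm,a.round(4),X.round(4))
i,_=ray((354,250),0);t,_=ray((358,306),0)
for y0 in(t[0],):
  for z0 in(.068,): print("index",np.arctan2(i[0]-y0,z0-i[1]),"radius",np.hypot(i[0]-y0,z0-i[1]))
print(np.arcsin((i[0]-t[0])/.0455))
```

```text
dial plane n [ 0.98994531 -0.14142692  0.00258847] yaw -8.130451866885116 resid 0.000718986556406243
bar 1539 ((524.8173828125, 267.3270263671875), (120.4780044555664, 31.67635154724121), 81.73094940185547) 0.013455063627519422
grip top 617 [0.53557026 0.25222954 0.14998382] 0.15348678052713946 ((536.3150024414062, 255.31253051757812), (45.94439697265625, 3.7804107666015625), 79.29077911376953)
dialcentre_ellipse [0.33   0.0697] [0.5326 0.2572 0.0697]
cap [0.3279 0.0646] [0.5323 0.2552 0.0646]
hub [0.3279 0.053 ] [0.5323 0.2552 0.053 ]
tip [0.3275 0.0215] [0.5322 0.2548 0.0215]
index [0.3441 0.0241] [0.5346 0.2713 0.0241]
tickA [0.3697 0.0426] [0.5382 0.2966 0.0426]
tickB [0.2877 0.0435] [0.5266 0.2154 0.0435]
index 0.36295291885287184 radius 0.04699947599676758
0.37549891324947526
```

The index reads about 0.365 rad. The gauge is at (0.519, 0.2575) with yaw -8.2°, and the bar and dial plane agree on that. Moving above the grip.

```bash
python3 -m jog '[[0,0,-0.9,0,0],[0,0,-0.9,0,0],[0.2,-0.9,0,0,0],[0.2,-0.9,0,0,0],[0.2,-0.9,0,0,0]]' >/dev/null; python3 -m jog '[[0.2,-0.9,0,0,0],[0.2,-0.9,0,0,0],[0.2,-0.9,0,0,0],[0.26,-0.82,0,8.2,0],[0,0,0,0,0]]'; python3 -m jog '[[0,0,0,0,0],[0,0,0,0,0]]'
python3 - <<'E'
from h import *
from scipy.spatial.transform import Rotation as R
s=read_state();q=s["orientation"];M=R.from_quat(np.r_[q[1:],q[0]]).as_matrix()
print(s["position"],M.round(3).tolist()); print("to go, tool units",(M.T@(np.array([.519,.2573,.128])-s["position"])/.025).round(2))
c=cal("wrist");im,d=snapshot("wrist");W=cloud("wrist",d,c)
P=W.reshape(-1,3);g=P[(P[:,2]>.145)&(P[:,2]<.16)&(np.hypot(P[:,0]-.519,P[:,1]-.257)<.04)]
print("grip",len(g),cv2.minAreaRect((g[:,:2]*1000).astype(np.float32)) if len(g)>5 else "")
D=np.load("wrist1.npz")["im"][60:260,40:240].astype(float).mean(-1)[72:98,108:126];v,u=np.mgrid[72:98,108:126]
w=np.maximum(95-D,0);w[:4]*=1;print("tab centroid crop px",(w*u).sum()/w.sum()*3+1,(w*v).sum()/w.sum()*3+1);print(D[::1,6:15].astype(int))
E
```

```text
time_s: 2.2
position: [0.5181, 0.2562, 0.1874]
orientation: [0.0, 0.757, 0.654, 0.0]
force: [-0.2, 0.3, -0.2]
width: 0.0949
finger_force: 0.0
time_s: 2.4
position: [0.5207, 0.256, 0.1869]
orientation: [0.0, 0.755, 0.655, 0.0]
force: [0.6, 0.2, 1.1]
width: 0.0951
finger_force: 0.0
[0.52065021 0.25596587 0.18690052] [[0.141, 0.99, 0.001], [0.99, -0.141, 0.0], [0.0, 0.001, -1.0]]
to go, tool units [ 0.04 -0.08  2.36]
grip 2912 ((522.9601440429688, 258.3768310546875), (46.839569091796875, 28.344566345214844), 81.4049301147461)
tab centroid crop px 362.97126243047364 249.46477330187088
[[116 113 108  89  71  64  61  65  63]
 [121 112  96  82  72  71  64  62  62]
 [114 104  85  90  91  79  67  64  57]
 [106  88  86 105 107  83  66  59  61]
 [100  85 101 111  98  73  56  62  66]
 [109 103 109 102  74  56  39  52  62]
 [115 112 107  85  49  32  35  55  66]
 [121 116  98  70  30  14  30  50  64]
 [115 101  80  42  22  14  32  51  58]
 [104  83  48  34  18  23  19  42  59]
 [ 98  61  37  27  16  10  27  36  58]
 [101  69  32  13  26  28  27  41  56]
 [107  76  36  27  29  25  17  37  55]
 [111  85  42  29  12  11  19  27  50]
 [113  91  48  23  14  28  32  43  60]
 [116  94  56  27  31  41  71  64  76]
 [115  95  61  33  50  78  97  84  70]
 [118 103  75  58  76  97 105  91  73]
 [117 113  98  94  95  97  85  74  66]
 [119 116 116 109 105  87  81  78  68]
 [116 117 116 116 116 104 103  91  77]
 [118 116 114 118 120 117 117  97  79]
 [114 113 117 118 119 116 108  88  73]
 [115 113 118 119 117  99  80  73  69]
 [119 115 120 117 111  98  89  85  76]
 [117 117 116 117 118 116 108  98  82]]
```

```bash
python3 -m jog '[[0.06,0,0.8,0,0],[0,0,0.8,0,0],[0,0,0.76,0,0],[0,0,0,0,120],[0,0,0,0,200]]' 15; python3 -m jog '[[0,0,0,0,255],[0,0,0,0,255],[0,0,0,0,255],[0,0,0,0,255],[0,0,0,0,255]]' 15
```

```text
time_s: 2.95
position: [0.5203, 0.2578, 0.1278]
orientation: [-0.0, 0.756, 0.655, -0.0]
force: [-0.4, -0.8, -0.2]
width: 0.0842
finger_force: 0.0
time_s: 3.45
position: [0.5198, 0.2581, 0.1279]
orientation: [0.0, 0.756, 0.655, 0.0]
force: [0.1, 0.8, -0.3]
width: 0.0448
finger_force: 0.0
```

```bash
python3 -m jog '[[0,0,0,0,255],[0,0,0,0,255],[0,0,0,0,255],[0,0,0,0,255],[0,0,0,0,255]]' 20;  python3 -m jog '[[0,0,-0.2,0,255],[0,0,-0.5,0,255],[0,0,-0.8,0,255],[0,0,-0.8,0,255],[0,0,-0.7,0,255]]' 20; python3 -m jog '[[0,0,-0.5,0,255],[0,0,0,0,255]]' 20
```

```text
time_s: 3.95
position: [0.5198, 0.258, 0.1277]
orientation: [0.0, 0.756, 0.655, 0.0]
force: [0.5, 0.3, 1.0]
width: 0.0277
finger_force: 20.0
time_s: 4.45
position: [0.5197, 0.258, 0.2045]
orientation: [0.0, 0.756, 0.655, 0.0]
force: [0.2, 0.1, -3.1]
width: 0.0277
finger_force: 20.0
time_s: 4.65
position: [0.5202, 0.2582, 0.2171]
orientation: [0.001, 0.756, 0.655, 0.001]
force: [0.4, 0.0, -4.1]
width: 0.0278
finger_force: 20.0
```

```bash
cat > stud.py <<'E'
from h import *
def stud(n,f):
    im,d=snapshot(n);np.savez(f,im=im,d=d);W=cloud(n,d);P=W.reshape(-1,3);c=im.reshape(-1,3).astype(int)
    m=np.isfinite(P).all(1)&(P[:,2]>.02)&(P[:,2]<.058)&(np.hypot(P[:,0]-.542,P[:,1]+.16)<.088)
    m&=(c[:,1]<c[:,0]*.92)&(c[:,1]>c[:,0]*.55)&(c[:,2]>c[:,0]*.25)
    P=P[m];r=cv2.minAreaRect((P[:,:2]*1000).astype(np.float32));b=cv2.boxPoints(r)
    e=max((b[1]-b[0],b[2]-b[1]),key=np.linalg.norm);e=e/np.linalg.norm(e);e*=np.sign(e[0]);y=np.array([-e[1],e[0]])
    q=(P[:,:2]-np.array(r[0])/1000)@y
    prof=[(round(float(a)*1000),round(float(np.median(P[(abs(q-a)<.002),2]))*1e0,4) if (abs(q-a)<.002).sum()>5 else None) for a in np.arange(-.044,.0441,.008)]
    print(n,len(P),np.round(r[0],1),np.round(r[1],1),"across dir",np.degrees(np.arctan2(y[1],y[0])).round(2),prof)
E
python3 - <<'E'
from stud import *
stud("scene","scene2.npz");stud("side","side2.npz")
E
```

```text
scene 1155 [ 541.7 -160.4] [ 91.9 146.8] across dir 73.48 [(-44, 0.0297), (-36, 0.0404), (-28, 0.0436), (-20, 0.0382), (-12, 0.0365), (-4, 0.0482), (4, 0.0483), (12, 0.0469), (20, 0.045), (28, 0.0419), (36, 0.0387), (44, 0.0326)]
side 837 [ 538.6 -159.7] [ 97.4 146.7] across dir 71.79 [(-44, 0.0377), (-36, 0.0434), (-28, 0.0458), (-20, 0.0488), (-12, 0.05), (-4, 0.051), (4, 0.0512), (12, 0.0493), (20, 0.0478), (28, 0.0447), (36, 0.0396), (44, 0.0301)]
```

Stud centre is about (0.5415, -0.160), with the across direction at 72.8°. The steep R65 side faces the tape, so gauge +y will roll towards stud +y. Carrying it over now.

```bash
python3 -m jog '[[0,0,-0.3,4,255],[0,0,-0.3,5.1,255],[-0.3,0.1,0,0,255],[-0.6,0.2,0,0,255],[-0.8,0.3,0,0,255]]' 20 >/dev/null
for i in 1 2; do :; done; python3 -m jog '[[-0.8,0.3,0,0,255],[-0.8,0.3,0,0,255],[-0.8,0.3,0,0,255],[-0.8,0.3,0,0,255],[-0.8,0.3,0,0,255]]' 20 >/dev/null
python3 -m jog '[[-0.8,0.3,0,0,255],[-0.8,0.3,0,0,255],[-0.8,0.3,0,0,255],[-0.8,0.3,0,0,255],[-0.8,0.3,0,0,255]]' 20 >/dev/null
python3 -m jog '[[-0.8,0.3,0,0,255],[-0.8,0.3,0,0,255],[-0.8,0.3,0,0,255],[-0.8,0.3,0,0,255],[-0.8,0.3,0,0,255]]' 20 >/dev/null
python3 -m jog '[[-0.8,0.2,0,0,255],[-0.6,0.17,0,0,255],[-0.3,0,0,0,255],[0,0,0,0,255],[0,0,0,0,255]]' 20
python3 - <<'E'
from stud import *
from scipy.spatial.transform import Rotation as R
s=read_state();q=s["orientation"];M=R.from_quat(np.r_[q[1:],q[0]]).as_matrix()
print(np.degrees(np.arctan2(M[1,0],M[0,0])),"to go",(M.T@(np.array([.5415,-.160,.195])-s["position"])/.025).round(2))
for n in("scene","side"):
    im,d=snapshot(n);save(n+"3.png",cv2.resize(im[100:300,200:440],None,fx=3,fy=3) if n=="scene" else im)
E
```

```text
time_s: 7.25
position: [0.5356, -0.1499, 0.23]
orientation: [-0.0, 0.805, 0.593, -0.0]
force: [0.6, -0.5, -3.0]
width: 0.028
finger_force: 20.0
72.71625235736954 to go [-0.31  0.35  1.4 ]
```

View pics/scene3.png

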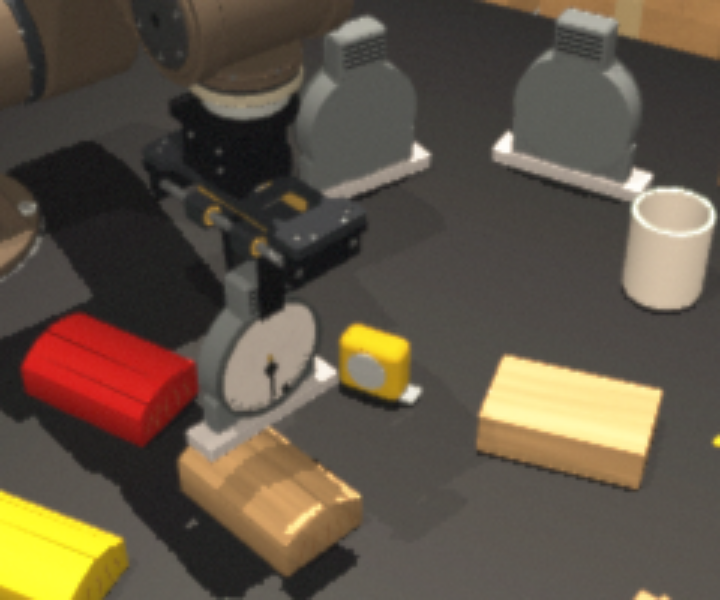

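The crop shows the gauge upright above the stud, with the needle at (272,375) pointing straight at the base and the stud below at (270,495). Now I'll centre it and lower.

```bash
python3 -m jog '[[-0.31,0.35,0,0,255],[0,0,0.6,0,255],[0,0,0.6,0,255],[0,0,0.5,0,255],[0,0,0.2,0,255]]' 20; python3 -m jog '[[0,0,0,0,255],[0,0,0,0,255]]' 20
python3 - <<'E'
from h import *
for n in("scene","side"):
    im,d=snapshot(n);c=cal(n);np.savez(n+"4.npz",im=im,d=d,W=cloud(n,d,c))
W=np.load("scene4.npz")["W"];im=np.load("scene4.npz")["im"].astype(int)
P=W.reshape(-1,3);c=im.reshape(-1,3)
e=np.array([.296,.955]);o=np.array([.5415,-.160])
q=(P[:,:2]-o)@e
b=np.isfinite(P).all(1)&(c.min(1)>125)&(P[:,2]>.05)&(P[:,2]<.085)&(abs(P[:,0]-.55)<.06)&(abs(P[:,1]+.16)<.09)
B=P[b];r=cv2.minAreaRect((B[:,:2]*1000).astype(np.float32));print("bar",b.sum(),r);qb=(B[:,:2]-o)@e
f=np.polyfit(qb,B[:,2],1);print("bar slope",f,"q range",np.percentile(qb,[1,99]))
E
```

```text
time_s: 7.85
position: [0.5418, -0.1602, 0.1814]
orientation: [-0.001, 0.805, 0.593, -0.0]
force: [-0.2, -0.8, -2.9]
width: 0.0279
finger_force: 20.0
time_s: 8.05
position: [0.5422, -0.1603, 0.1831]
orientation: [0.0, 0.805, 0.593, 0.0]
force: [0.4, 0.1, -2.2]
width: 0.0282
finger_force: 20.0
bar 320 ((542.7657470703125, -161.21844482421875), (144.15611267089844, 34.7664794921875), 72.02716827392578)
bar slope [0.00517417 0.06663874] q range [-0.07198187  0.06737716]
```

```bash
python3 -m jog '[[0,0,0.06,0,255],[0,0,0.04,0,255],[0,0,0,0,255]]' 20;python3 -m jog '[[0,0,0.04,0,255],[0,0,0,0,255]]' 20;python3 -m jog '[[0,0,0.04,0,255],[0,0,0,0,255]]' 20
```

```text
time_s: 8.45
position: [0.5418, -0.1602, 0.1801]
orientation: [0.0, 0.805, 0.593, 0.0]
force: [0.5, -0.2, -1.7]
width: 0.0281
finger_force: 20.0
time_s: 8.65
position: [0.5418, -0.1602, 0.1791]
orientation: [-0.0, 0.805, 0.593, 0.0]
force: [-0.3, 0.8, -3.0]
width: 0.0277
finger_force: 20.0
time_s: 8.85
position: [0.5418, -0.1603, 0.178]
orientation: [-0.0, 0.805, 0.593, 0.0]
force: [0.6, -0.2, -2.5]
width: 0.0278
finger_force: 20.0
```

```bash
python3 -m jog '[[0,0,0.02,0,255],[0,0,0,0,255]]' 20;python3 -m jog '[[0,0,0.02,0,255],[0,0,0,0,255]]' 20;python3 -m jog '[[0,0,0.02,0,255],[0,0,0,0,255]]' 20
```

```text
time_s: 9.05
position: [0.5419, -0.1603, 0.1777]
orientation: [0.0, 0.805, 0.593, 0.0]
force: [-0.0, 0.2, -1.9]
width: 0.0281
finger_force: 20.0
time_s: 9.25
position: [0.5419, -0.1603, 0.1776]
orientation: [0.0, 0.805, 0.593, 0.0]
force: [-0.7, -1.0, 4.1]
width: 0.0281
finger_force: 20.0
time_s: 9.45
position: [0.5419, -0.1603, 0.1776]
orientation: [0.0, 0.805, 0.593, 0.0]
force: [-2.2, 1.4, 10.3]
width: 0.0282
finger_force: 20.0
```

Contact is firm and the gauge is upright. I'll ease the press and the grip, then rock along tool +x (gauge +y), following the rolling path.

```bash
python3 -m jog '[[0,0,-0.015,0,255],[0,0,0,0,255],[0,0,0,0,255]]' 12; python3 -m jog '[[0.05,0,0,0,255],[0.1,0,0.002,0,255],[0.13,0,0.003,0,255],[0.13,0,0.004,0,255],[0.13,0,0.005,0,255]]' 12
python3 - <<'E'
from h import *
im,d=snapshot("scene");c=cal("scene");W=cloud("scene",d,c);np.savez("scene5.npz",im=im,d=d,W=W)
E
cat > lean.py <<'E'
from h import *
def lean(show=None):
    s=read_state();im,d=snapshot("scene");W=cloud("scene",d);P=W.reshape(-1,3);c=im.reshape(-1,3).astype(int)
    e=np.array([.297,.955]);o=np.array([.5415,-.160]);q=(P[:,:2]-o)@e;x=(P[:,:2]-o)@[e[1],-e[0]]
    b=np.isfinite(P).all(1)&(c.min(1)>115)&(c.max(1)-c.min(1)<45)&(P[:,2]>.015)&(P[:,2]<.11)&(abs(x)<.02)&(abs(q)<.09)&(x>0)
    # bar's +x edge face / top: robust line
    A=np.c_[q[b],P[b,2]];vx,vy,x0,y0=cv2.fitLine(A.astype(np.float32),cv2.DIST_HUBER,0,.003,.001).ravel()
    print("bar pts",b.sum(),"lean",-np.arctan2(vy,vx)*np.sign(vx),"q",np.percentile(A[:,0],[1,99]).round(3))
    print("t",s["time_s"],"tcp q,x,z",np.round([(s["position"][:2]-o)@e,(s["position"][:2]-o)@[e[1],-e[0]],s["position"][2]],4),"F",s["force"].round(1))
    if show:
        K=cal("scene");uv=proj("scene",[[.5415+.01,-.160+.02,.11]])[0].astype(int)
        a=im[uv[1]-50:uv[1]+50,uv[0]-60:uv[0]+60];save(show,cv2.resize(a,None,fx=6,fy=6,interpolation=cv2.INTER_CUBIC))
    return W,im
E
python3 -c "from lean import *; lean()"
```

```text
time_s: 9.75
position: [0.542, -0.1603, 0.1776]
orientation: [0.0, 0.805, 0.593, 0.0]
force: [-1.9, 1.2, 7.6]
width: 0.0277
finger_force: 12.0
time_s: 10.25
position: [0.5459, -0.1473, 0.1769]
orientation: [0.0, 0.805, 0.593, 0.0]
force: [-1.4, -0.3, 4.4]
width: 0.028
finger_force: 12.0
bar pts 490 lean 0.03363111 q [-0.07   0.067]
t 10.3 tcp q,x,z [0.0138 0.0005 0.1769] F [-1.1 -0.1  5.2]
```

```bash
python3 -c "
from lean import *
W,im=lean('lean1.png')
"
```

```text
bar pts 496 lean -0.15824924 q [-0.07   0.066]
t 10.35 tcp q,x,z [0.0137 0.0005 0.1769] F [-0.5 -0.1  6. ]
```

View pics/lean1.png

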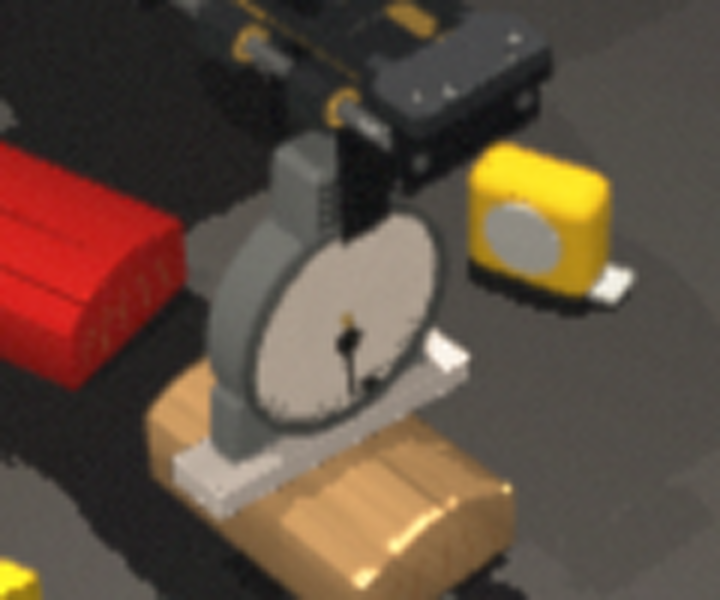

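The needle tip is at crop (352,392) and the index tab at (370,384), so the gap is closing as it leans. I'll measure lean from the bar's lower front edge by ray-plane intersection.

```bash
cat > rp.py <<'E'
from h import *
def rp(px,off,S=6):
    K,k1,T=cal("scene");uv=proj("scene",[[.5515,-.140,.11]])[0].astype(int);o=uv-[60,50]
    s=read_state();q=s["orientation"]
    a=np.arctan2(2*q[1]*q[2],q[1]**2-q[2]**2);e=np.array([np.cos(a),np.sin(a),0]);N=np.array([e[1],-e[0],0])
    p=((np.array(px)+.5)/S-.5+o-[K[0,2],K[1,2]])/[K[0,0],K[1,1]];r=p
    for _ in range(8):r=p/(1+k1*(r@r))
    d=T[:3,:3]@np.r_[r,1];X=T[:3,3]+((s["position"]+off*N-T[:3,3])@N)/(d@N)*d
    return np.array([(X-[.5415,-.16,0])@e,X[2]])
def report(b0,b1,piv,tip,idx):
    A,B=rp(b0,.016),rp(b1,.016);print("bar",A.round(4),B.round(4),"len",np.linalg.norm(B-A).round(4),"lean",-np.arctan2(*(B-A)[::-1]))
    p,t,i=[rp(x,.014) for x in(piv,tip,idx)];L=-np.arctan2(*(B-A)[::-1])
    print("piv",p.round(4),"tip",t.round(4),"idx",i.round(4),"needle ang",np.arctan2(t[0]-p[0],p[1]-t[1]),"r",np.linalg.norm(t-p),"index world ang",np.arctan2(i[0]-p[0],p[1]-i[1]),"r",np.linalg.norm(i-p))
    print("index setting est", np.arctan2(i[0]-p[0],p[1]-i[1])+L)
E
python3 -c "
from rp import *
report((222,515),(467,372),(347,322),(352,392),(370,384))"
```

```text
bar [-0.0694  0.0596] [0.0674 0.0492] len 0.1373 lean 0.07582075459087531
piv [0.0029 0.1197] tip [0.0038 0.0789] idx [0.0138 0.0768] needle ang 0.021970063601568755 r 0.04082889460680892 index world ang 0.24828227659899046 r 0.044244451578636566
index setting est 0.3241030311898658
```

```bash
python3 -m jog '[[0.124,0,0.006,0,255],[0.124,0,0.007,0,255],[0.124,0,0.009,0,255],[0.124,0,0.011,0,255],[0.124,0,0.012,0,255]]' 12; python3 -m jog '[[0.124,0,0.015,0,255],[0.124,0,0.017,0,255],[0.124,0,0.019,0,255],[0.124,0,0.02,0,255],[0.124,0,0.02,0,255]]' 12;python3 -m jog '[[0,0,0,0,255],[0,0,0,0,255],[0,0,0,0,255],[0,0,0,0,255],[0,0,0,0,255]]' 12
python3 -c "
from lean import *
W,im=lean('lean2.png')
"
```

```text
time_s: 10.9
position: [0.5506, -0.1323, 0.1754]
orientation: [0.0, 0.805, 0.593, 0.0]
force: [-1.1, 0.4, -1.7]
width: 0.0274
finger_force: 12.0
time_s: 11.4
position: [0.5551, -0.1175, 0.1731]
orientation: [-0.0, 0.805, 0.593, -0.0]
force: [0.3, 0.7, -2.5]
width: 0.0281
finger_force: 12.0
time_s: 11.9
position: [0.5551, -0.1179, 0.1733]
orientation: [0.0, 0.805, 0.593, 0.0]
force: [0.3, -0.2, -3.4]
width: 0.0276
finger_force: 12.0
bar pts 476 lean -0.11356471 q [-0.052  0.082]
t 11.9 tcp q,x,z [0.0443 0.0005 0.1733] F [ 0.3 -0.2 -3.4]
```

View pics/lean2.png

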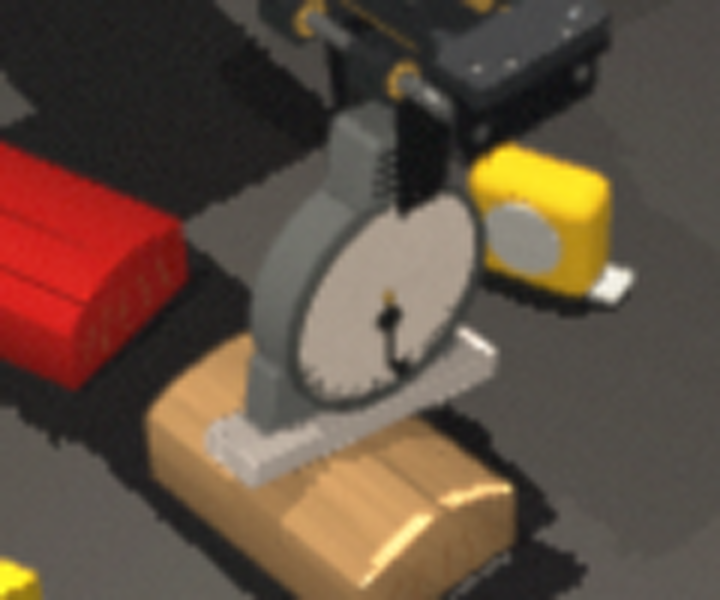

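Force fell to the gauge's own weight, so contact was lost and the base slid on instead of rolling. I'll measure how far off it is.

```bash
python3 -c "
from rp import *
report((262,483),(497,352),(389,300),(392,362),(402,366))
import numpy as np
for th in(.1,.15,.2,.25,.3,.33,.36,.4):
  R=65;s,c=np.sin(th),np.cos(th);print(th,'rolling: grip q',round(R*(s-th*c)+136*s,1),'dz',round(-R*(1-c)+R*th*s-136*(1-c),2),'piv q',round(R*(s-th*c)+68*s,1))
"
```

```text
bar [-0.0479  0.0628] [0.0855 0.0494] len 0.1341 lean 0.10085450089752275
piv [0.0259 0.1172] tip [0.0264 0.0812] idx [0.0319 0.0752] needle ang 0.012795861878396736 r 0.036013581170554275 index world ang 0.1407435162546283 r 0.04245348318648418
index setting est 0.24159801715215107
0.1 rolling: grip q 13.6 dz -0.36 piv q 6.8
0.15 rolling: grip q 20.4 dz -0.8 piv q 10.2
0.2 rolling: grip q 27.2 dz -1.42 piv q 13.7
0.25 rolling: grip q 34.0 dz -2.23 piv q 17.2
0.3 rolling: grip q 40.8 dz -3.21 piv q 20.7
0.33 rolling: grip q 44.8 dz -3.89 piv q 22.8
0.36 rolling: grip q 48.9 dz -4.64 piv q 25.0
0.4 rolling: grip q 54.3 dz -5.74 piv q 27.8
```

It slid about 18 mm and leans about 0.2. I'll lift clear, bring the base back to the rolling position for that lean, re-seat it with a firmer press and roll again in small steps with force feedback.

```bash
python3 -m jog '[[0,0,-0.2,0,255],[0,0,-0.1,0,255],[-0.36,0,0,0,255],[-0.36,0,0,0,255],[0,0,0,0,255]]' 14; python3 -m jog '[[0,0,0.1,0,255],[0,0,0.05,0,255],[0,0,0,0,255]]' 14; python3 -m jog '[[0,0,0.03,0,255],[0,0,0,0,255]]' 14;python3 -m jog '[[0,0,0.02,0,255],[0,0,0,0,255]]' 14
```

```text
time_s: 12.45
position: [0.5493, -0.1362, 0.1807]
orientation: [0.0, 0.806, 0.592, -0.0]
force: [-0.7, 0.4, -2.3]
width: 0.0281
finger_force: 14.0
time_s: 12.75
position: [0.5496, -0.1348, 0.1766]
orientation: [-0.0, 0.805, 0.593, -0.0]
force: [0.6, -0.4, -2.1]
width: 0.0282
finger_force: 14.0
time_s: 12.95
position: [0.5498, -0.1348, 0.1762]
orientation: [-0.0, 0.805, 0.593, 0.0]
force: [-0.4, -0.2, -2.9]
width: 0.0282
finger_force: 14.0
time_s: 13.15
position: [0.5498, -0.1349, 0.1759]
orientation: [0.0, 0.805, 0.593, 0.0]
force: [0.6, 0.0, -1.7]
width: 0.0279
finger_force: 14.0
```

```bash
for i in 1; do :; done; python3 -m jog '[[0,0,0.02,0,255],[0,0,0,0,255]]' 14|sed -n 2,4p;python3 -m jog '[[0,0,0.02,0,255],[0,0,0,0,255]]' 14|sed -n 2,4p;python3 -m jog '[[0,0,0.02,0,255],[0,0,0,0,255]]' 14|sed -n 2,4p
```

```text
position: [0.5498, -0.1349, 0.1758]
orientation: [0.0, 0.805, 0.593, 0.0]
force: [-2.0, 2.0, 4.9]
position: [0.5499, -0.1349, 0.1758]
orientation: [0.0, 0.805, 0.593, 0.0]
force: [-1.9, 1.6, 9.0]
position: [0.55, -0.1349, 0.1757]
orientation: [0.001, 0.805, 0.593, 0.001]
force: [-3.3, 1.8, 14.4]
```

```bash
python3 -m jog '[[0,0,-0.012,0,255],[-0.1,0,-0.011,0,255],[-0.1,0,-0.01,0,255],[-0.1,0,-0.009,0,255],[0,0,0,0,255]]' 14|sed -n 2,4p; python3 -m jog '[[-0.1,0,-0.007,0,255],[-0.1,0,-0.006,0,255],[-0.1,0,-0.005,0,255],[0,0,0,0,255]]' 14|sed -n 2,4p
```

```text
position: [0.5476, -0.1422, 0.1759]
orientation: [0.0, 0.805, 0.593, 0.0]
force: [-2.1, 1.3, 6.9]
position: [0.5453, -0.1496, 0.1759]
orientation: [0.0, 0.805, 0.593, 0.0]
force: [-0.6, -0.1, 4.6]
```

I have 2 views left, so I'll measure numerically: fit the bar and dial model, hinged at the pads, to the blue channel of the scene image, and find the index tab's darkness in polar coordinates.

```bash
cat > fit.py <<'E'
from h import *
from scipy.optimize import minimize
def run(view=None):
    s=read_state();im,d=snapshot("scene");c=cal("scene");B=cv2.GaussianBlur(im[...,2],(0,0),.6).astype(np.float32);G=im.mean(-1).astype(np.float32)
    q=s["orientation"];a=np.arctan2(2*q[1]*q[2],q[1]**2-q[2]**2);e=np.array([np.cos(a),np.sin(a),0]);N=np.array([e[1],-e[0],0]);Z=np.array([0,0,1.])
    hin=s["position"]+.008*Z
    def world(x,y,z,th,sl,oy=0):
        y=y+oy;zz=z-.136-sl
        return hin+np.multiply.outer(np.broadcast_to(x,y.shape),N)+np.multiply.outer(y*np.cos(th)+zz*np.sin(th),e)+np.multiply.outer(-y*np.sin(th)+zz*np.cos(th),Z)
    def samp(I,X):
        uv=proj("scene",X.reshape(-1,3),c).astype(np.float32);return cv2.remap(I,uv[:,0].reshape(X.shape[:-1]),uv[:,1].reshape(X.shape[:-1]),cv2.INTER_LINEAR)
    yy,zz=np.meshgrid(np.arange(-.08,.0801,.001),np.arange(-.008,.0681,.001))
    r=np.hypot(yy,zz-.068);bar=(abs(yy)<.07)&(zz>0)&(zz<.014)
    use=bar|((zz<0))|((abs(yy)>.07)&(zz<.014))|((r<.053)&(zz<.062)&(zz>.018))
    use&=~((r<.05)&(abs(np.arctan2(yy,.068-zz))<.5))&~((abs(yy)>.056)&(zz>.014))
    tmpl=np.where(bar,1.,0);tmpl[(r<.046)&(zz>.016)]=.85;tmpl[(r>=.046)&(zz>.016)]=.3
    tmpl=cv2.GaussianBlur(tmpl.astype(np.float32),(0,0),1.2)
    x=np.where(zz<.0145,.016,.014)
    def f(p):
        v=samp(B,world(x,yy,zz,p[0],p[1]*.01,p[2]*.01))[use];return -np.corrcoef(v,tmpl[use])[0,1]
    best=min((minimize(f,[t,0,0],method="Nelder-Mead",options=dict(xatol=1e-3,fatol=1e-5,initial_simplex=[[t,0,0],[t+.04,0,0],[t,.3,0],[t,0,.3]])) for t in(0,.1,.2,.3,.4)),key=lambda o:o.fun)
    th,sl,oy=best.x[0],best.x[1]*.01,best.x[2]*.01
    bc=world(np.array(0.),np.array(0.),np.array(0.),th,sl,oy);o=np.array([.5415,-.16,0])
    print("t %.2f F %s tcpq %.4f z %.4f"%(s["time_s"],s["force"].round(1),(s["position"]-o)@e,s["position"][2]),"| lean %.3f slip mm %.1f oy %.1f corr %.3f base centre q %.1f z %.1f"%(th,sl*1e3,oy*1e3,-best.fun,(bc-o)@e*1e3,bc[2]*1e3))
    A,Rr=np.meshgrid(np.arange(-.25,.62,.01),np.arange(.030,.0505,.0005))
    D=samp(G,world(np.full(A.shape,.014),Rr*np.sin(A),.068-Rr*np.cos(A),th,sl,oy))
    tab=D[(Rr[:,0]>.040)&(Rr[:,0]<.048)].mean(0);ne=D[(Rr[:,0]>.030)&(Rr[:,0]<.038)].mean(0);ang=A[0]
    def cen(p):
        w=np.maximum(np.median(p)-p-8,0);k=np.argmax(w);w[abs(ang-ang[k])>.15]=0;return (w*ang).sum()/w.sum(),w.max()
    print("  needle(gauge) %.3f [%.0f]  tab(gauge) %.3f [%.0f]"%(cen(ne)+cen(tab)))
    if view:
        yy,zz=np.meshgrid(np.arange(-.08,.08,.00025),np.arange(.125,-.03,-.00025))
        X=world(np.full(yy.shape,.014),yy,zz,th,sl,oy);save(view,samp(im.astype(np.float32),X).astype(np.uint8) if 0 else np.dstack([samp(im[...,i].astype(np.float32),X) for i in range(3)]).astype(np.uint8))
E
python3 -c "
from fit import *
run('rect1.png')"
```

```text
t 14.65 F [-0.6 -0.1  4.6] tcpq 0.0111 z 0.1759 | lean 0.081 slip mm -2.0 oy -4.7 corr 0.844 base centre q -4.5 z 50.7
  needle(gauge) 0.085 [42]  tab(gauge) 0.342 [53]
```

View pics/rect1.png

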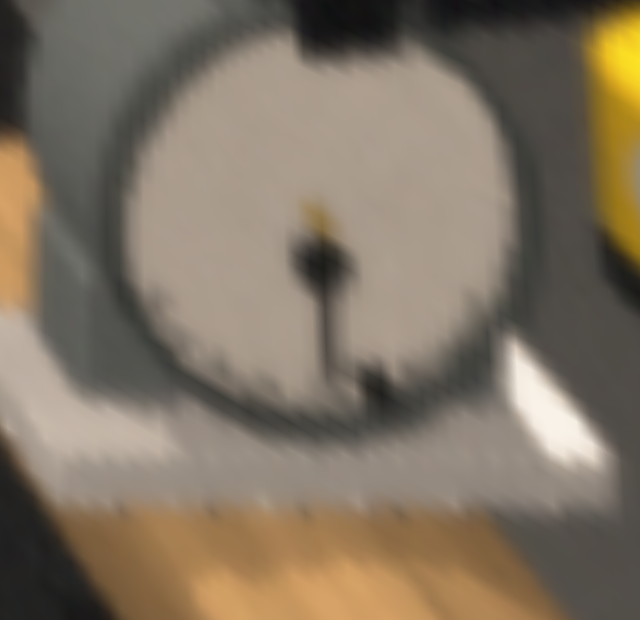

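The rectified view shows the needle at (325,330) and the tab at (375,390). It reads lean 0.081, needle 0.085 and tab 0.342, so the measurement is consistent. I'll roll back to upright, then forward with contact kept.

```bash
python3 -m jog '[[-0.1,0,0.003,0,255],[-0.1,0,0.003,0,255],[-0.1,0,0.005,0,255],[-0.1,0,0.005,0,255],[0,0,0,0,255]]' 14|sed -n 2,4p; python3 -m jog '[[0,0,0,0,255],[0,0,0,0,255],[0,0,0,0,255],[0,0,0,0,255],[0,0,0,0,255]]' 14|sed -n 2,4p
python3 -c "
from fit import *
run()"
```

```text
position: [0.5423, -0.1591, 0.1754]
orientation: [0.0, 0.805, 0.593, 0.0]
force: [-0.9, 0.5, 5.7]
position: [0.5423, -0.159, 0.1755]
orientation: [0.0, 0.805, 0.593, -0.0]
force: [-0.9, 0.7, 4.5]
t 15.70 F [-0.9  0.7  4.5] tcpq 0.0012 z 0.1755 | lean 0.025 slip mm -2.7 oy -2.8 corr 0.846 base centre q -4.9 z 50.3
  needle(gauge) 0.012 [46]  tab(gauge) 0.355 [58]
```

```bash
python3 -m jog '[[0,0,-0.15,0,255],[0.17,0,0,0,255],[0,0,0.1,0,255],[0,0,0.03,0,255],[0,0,0,0,255]]' 14|sed -n 2,4p; python3 -m jog '[[0,0,0.01,0,255],[0,0,0.01,0,255],[0,0,0,0,255],[0,0,0,0,255],[0,0,0,0,255]]' 14|sed -n 2,4p
python3 -c "
from fit import *
run()"
```

```text
position: [0.5435, -0.1546, 0.1755]
orientation: [-0.0, 0.805, 0.593, -0.0]
force: [-0.4, -0.2, -2.6]
position: [0.5435, -0.1548, 0.1754]
orientation: [0.0, 0.805, 0.593, 0.0]
force: [-0.4, -0.4, -0.8]
t 16.75 F [-0.4 -0.4 -0.8] tcpq 0.0056 z 0.1754 | lean 0.020 slip mm -2.6 oy -3.4 corr 0.841 base centre q -0.4 z 50.1
  needle(gauge) 0.018 [48]  tab(gauge) 0.354 [45]
```

```bash
python3 -m jog '[[0,0,0.02,0,255],[0,0,0.01,0,255],[0,0,0,0,255]]' 14|sed -n 2,4p; python3 -m jog '[[0.1,0,0.002,0,255],[0.1,0,0.003,0,255],[0.1,0,0.004,0,255],[0.1,0,0.006,0,255],[0.1,0,0.007,0,255]]' 14|sed -n 2,4p
python3 -c "
from fit import *
run()"
```

```text
position: [0.5436, -0.1547, 0.1753]
orientation: [0.0, 0.805, 0.593, 0.0]
force: [-2.0, 1.2, 7.0]
position: [0.5473, -0.1428, 0.1744]
orientation: [0.0, 0.805, 0.593, 0.0]
force: [-2.7, -0.6, 5.0]
t 17.60 F [-2.7 -0.6  5. ] tcpq 0.0182 z 0.1744 | lean 0.101 slip mm -3.0 oy -5.0 corr 0.841 base centre q -0.1 z 50.5
  needle(gauge) 0.089 [42]  tab(gauge) 0.347 [46]
```

```bash
python3 -m jog '[[0.1,0,0.009,0,255],[0.1,0,0.01,0,255],[0.1,0,0.011,0,255],[0.1,0,0.012,0,255],[0.1,0,0.013,0,255]]' 14|sed -n 2,4p
python3 -c "
from fit import *
run()"
```

```text
position: [0.5511, -0.1307, 0.1728]
orientation: [0.0, 0.805, 0.593, 0.0]
force: [-2.2, 0.4, 5.3]
t 18.15 F [-2.2  0.4  5.3] tcpq 0.0308 z 0.1728 | lean 0.170 slip mm -3.3 oy -7.9 corr 0.847 base centre q 0.6 z 51.3
  needle(gauge) 0.190 [70]  tab(gauge) 0.315 [50]
```

```bash
python3 -m jog '[[0.09,0,0.014,0,255],[0.09,0,0.014,0,255],[0.09,0,0.015,0,255],[0.09,0,0.016,0,255],[0,0,0,0,255]]' 14|sed -n 2,4p
python3 -m jog '[[0,0,0,0,255],[0,0,0,0,255],[0,0,0,0,255],[0,0,0,0,255],[0,0,0,0,255]]' 14|sed -n 2,4p
python3 -m jog '[[0,0,0,0,255],[0,0,0,0,255],[0,0,0,0,255],[0,0,0,0,255],[0,0,0,0,255]]' 14|sed -n 2,4p
python3 -c "
from fit import *
run();run()"
```

```text
position: [0.554, -0.122, 0.1711]
orientation: [0.0, 0.805, 0.593, 0.0]
force: [0.1, 1.1, 2.1]
position: [0.5537, -0.1223, 0.1712]
orientation: [0.0, 0.805, 0.593, 0.0]
force: [0.8, 1.3, 0.6]
position: [0.5536, -0.1223, 0.1712]
orientation: [0.0, 0.805, 0.593, -0.0]
force: [1.3, 1.2, -0.6]
t 19.70 F [ 1.3  1.2 -0.6] tcpq 0.0396 z 0.1712 | lean 0.214 slip mm -3.1 oy -9.3 corr 0.834 base centre q 2.2 z 51.3
  needle(gauge) 0.266 [71]  tab(gauge) 0.332 [54]
t 19.75 F [ 1.9 -0.1 -0.6] tcpq 0.0396 z 0.1712 | lean 0.214 slip mm -3.1 oy -9.4 corr 0.835 base centre q 2.3 z 51.3
  needle(gauge) 0.266 [72]  tab(gauge) 0.331 [54]
```

```bash
cat > nd.py <<'E'
from h import *
def run(view=None,n=5):
    s=read_state();im=np.mean([snapshot("scene")[0].astype(np.float32) for _ in range(n)],0);c=cal("scene");G=im.mean(-1)
    q=s["orientation"];a=np.arctan2(2*q[1]*q[2],q[1]**2-q[2]**2);e=np.array([np.cos(a),np.sin(a),0]);N=np.array([e[1],-e[0],0])
    o=np.array([.5415,-.16,0]);O=s["position"]+.014*N
    # rectified world-plumb image of dial plane: columns q (0.25mm), rows z
    Q,Z=np.meshgrid(np.arange(-.10,.06,.00025),np.arange(.02,-.13,-.00025))
    X=O+Q[...,None]*e+Z[...,None]*[0,0,1];uv=proj("scene",X.reshape(-1,3),c).astype(np.float32)
    R=cv2.remap(im,uv[:,0].reshape(Q.shape),uv[:,1].reshape(Q.shape),cv2.INTER_CUBIC);R=np.clip(R,0,255).astype(np.uint8)
    np.savez("rect.npz",R=R,Q=Q[0],Z=Z[:,0]);
    if view: save(view,R)
    print("t",s["time_s"],"F",s["force"].round(1),"tcp q z",((s["position"]-o)@e).round(4),s["position"][2].round(4))
    L=R.astype(float).mean(-1)
    # cap (yellow): high r-b near expected pivot
    sat=R[...,0].astype(float)-R[...,2];m=(abs(Q+.02)<.02)&(abs(Z+.06)<.02);w=np.where(m,np.maximum(sat-60,0),0);py,pz=(w*Q).sum()/w.sum(),(w*Z).sum()/w.sum();print("cap q,z rel tcp %.4f %.4f"%(py,pz))
    rows=[]
    for z in np.arange(pz-.012,pz-.037,-.001):
        i=np.argmin(abs(Z[:,0]-z));k=abs(Q[0]-py)<.008;p=L[i,k];w=np.maximum(np.percentile(p,75)-p-12,0)
        if w.sum()>0: rows.append((z,(w*Q[0,k]).sum()/w.sum()))
    rows=np.array(rows);f=np.polyfit(rows[:,0],rows[:,1],1);print("needle line tilt %.3f, at pivot q %.4f rms %.5f"%(f[0],np.polyval(f,pz),np.std(rows[:,1]-np.polyval(f,rows[:,0]))))
    for thr in(70,85):
        m=(L<thr)&(abs(np.hypot(Q-py,Z-pz)-.0445)<.0045)&(abs(Q-py)<.03)&(Z<pz)
        nl,lab,st,ce=cv2.connectedComponentsWithStats(m.astype(np.uint8));k=1+np.argsort(-st[1:,4])[:3]
        for j in k: y,z=Q[0,int(ce[j][0])],Z[int(ce[j][1]),0];print("  blob thr",thr,"area mm2 %.1f"%(st[j,4]/16),"q,z %.4f %.4f ang %.3f r %.4f"%(y,z,np.arctan2(y-py,pz-z),np.hypot(y-py,pz-z)))
E
python3 -c "
from nd import *
run()"
```

```text
t 19.8 F [ 2.3  1.  -1.1] tcp q z 0.0396 0.1712
cap q,z rel tcp -0.0219 -0.0513
needle line tilt -0.002, at pivot q -0.0216 rms 0.00011
  blob thr 70 area mm2 68.6 q,z -0.0180 -0.0958 ang 0.088 r 0.0446
  blob thr 70 area mm2 4.9 q,z -0.0300 -0.0993 ang -0.167 r 0.0486
  blob thr 85 area mm2 104.1 q,z -0.0205 -0.0965 ang 0.032 r 0.0452
  blob thr 85 area mm2 11.2 q,z -0.0035 -0.0958 ang 0.393 r 0.0481
  blob thr 85 area mm2 9.5 q,z -0.0462 -0.0933 ang -0.526 r 0.0485
```

The needle line is plumb to within 0.002 rad, which validates the rectification. The tab is about 0.088 rad ahead. I'll restore the press and roll on.

```bash
python3 -m jog '[[0,0,0.02,0,255],[0,0,0.01,0,255],[0,0,0,0,255]]' 16|sed -n 2,4p; python3 -m jog '[[0.08,0,0.013,0,255],[0.08,0,0.015,0,255],[0.08,0,0.016,0,255],[0.08,0,0.017,0,255],[0.06,0,0.013,0,255]]' 16|sed -n 2,4p
python3 -m jog '[[0,0,0,0,255],[0,0,0,0,255],[0,0,0,0,255],[0,0,0,0,255],[0,0,0,0,255]]' 16|sed -n 2,4p
python3 -m jog '[[0,0,0,0,255],[0,0,0,0,255],[0,0,0,0,255],[0,0,0,0,255],[0,0,0,0,255]]' 16|sed -n 2,4p
python3 -c "
from nd import *
run()
import fit
fit.run()"
```

```text
position: [0.5537, -0.1223, 0.1711]
orientation: [0.0, 0.805, 0.593, 0.0]
force: [-1.5, 1.4, 6.4]
position: [0.5564, -0.1134, 0.1691]
orientation: [0.0, 0.805, 0.593, -0.0]
force: [-2.8, -0.7, 5.7]
position: [0.5565, -0.1134, 0.1691]
orientation: [0.0, 0.805, 0.593, -0.0]
force: [-0.4, 0.5, 5.5]
position: [0.5565, -0.1134, 0.1691]
orientation: [0.0, 0.805, 0.593, -0.0]
force: [-1.7, 0.5, 5.6]
t 21.85 F [-1.7  0.5  5.6] tcp q z 0.049 0.1691
cap q,z rel tcp -0.0268 -0.0495
needle line tilt 0.011, at pivot q -0.0264 rms 0.00017
  blob thr 70 area mm2 67.2 q,z -0.0257 -0.0945 ang 0.023 r 0.0450
  blob thr 70 area mm2 0.9 q,z 0.0000 -0.0900 ang 0.585 r 0.0485
  blob thr 85 area mm2 82.9 q,z -0.0260 -0.0945 ang 0.017 r 0.0450
  blob thr 85 area mm2 11.9 q,z -0.0007 -0.0898 ang 0.574 r 0.0479
  blob thr 85 area mm2 2.9 q,z -0.0410 -0.0960 ang -0.297 r 0.0486
t 22.10 F [-0.4  0.1  5.7] tcpq 0.0490 z 0.1691 | lean 0.263 slip mm -3.1 oy -11.7 corr 0.819 base centre q 3.0 z 51.9
  needle(gauge) 0.317 [69]  tab(gauge) 0.324 [65]
```

```bash
python3 -m jog '[[0.05,0,0.009,0,255],[0.05,0,0.009,0,255],[0,0,0,0,255],[0,0,0,0,255],[0,0,0,0,255]]' 16|sed -n 2,4p
python3 -m jog '[[0,0,0,0,255],[0,0,0,0,255],[0,0,0,0,255],[0,0,0,0,255],[0,0,0,0,255]]' 16|sed -n 2,4p
python3 -m jog '[[0,0,0,0,255],[0,0,0,0,255],[0,0,0,0,255],[0,0,0,0,255],[0,0,0,0,255]]' 16|sed -n 2,4p
python3 -c "
from nd import *
run('rect2.png')
import stud
stud.stud('side','side9.npz')"
```

```text
position: [0.5574, -0.1108, 0.1683]
orientation: [0.0, 0.805, 0.593, 0.0]
force: [0.8, 2.3, 3.8]
position: [0.5573, -0.1108, 0.1683]
orientation: [0.0, 0.805, 0.593, 0.0]
force: [0.3, 1.4, 4.3]
position: [0.5573, -0.1108, 0.1683]
orientation: [0.0, 0.805, 0.593, 0.0]
force: [-0.8, 3.1, 4.9]
t 23.65 F [-0.8  3.1  4.9] tcp q z 0.0517 0.1683
cap q,z rel tcp -0.0270 -0.0498
needle line tilt -0.005, at pivot q -0.0267 rms 0.00008
  blob thr 70 area mm2 73.7 q,z -0.0250 -0.0948 ang 0.045 r 0.0450
  blob thr 70 area mm2 3.8 q,z -0.0415 -0.0963 ang -0.302 r 0.0487
  blob thr 70 area mm2 0.9 q,z -0.0480 -0.0938 ang -0.445 r 0.0487
  blob thr 85 area mm2 90.9 q,z -0.0250 -0.0948 ang 0.045 r 0.0450
  blob thr 85 area mm2 22.1 q,z -0.0437 -0.0948 ang -0.356 r 0.0480
  blob thr 85 area mm2 12.3 q,z -0.0042 -0.0923 ang 0.492 r 0.0482
side 488 [ 536.2 -142.5] [161.7 112.4] across dir 100.65 [(-44, None), (-36, 0.0454), (-28, 0.0455), (-20, 0.0485), (-12, 0.0476), (-4, 0.0489), (4, 0.0472), (12, 0.0482), (20, 0.0446), (28, 0.0398), (36, 0.0389), (44, 0.0355)]
```

View pics/rect2.png

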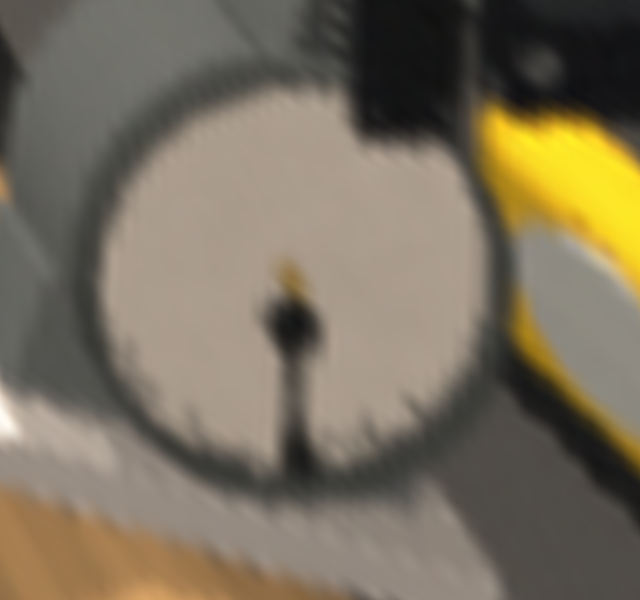

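The needle at (293,400) runs into the tab near (300,455), with a slight offset left. The last nudge slid the gauge instead of rolling it. I'll check whether the stud itself moved, and average the measurement.

Run:
```python
from h import *
uv=proj("scene",[[.61,-.195,.03],[.56,-.235,.03],[.555,-.2,.048]]).astype(int);print(uv.tolist())
A=np.load("scene4.npz")["im"];B=np.load("scene5.npz")["im"];C=np.mean([snapshot("scene")[0].astype(float) for _ in range(4)],0).astype(np.uint8)
np.save("scnow.npy",C)
for nm,I in(("t8->t10",B),("t8->now",C)):
    for u,v in uv[:2]:
        t=A[v-10:v+11,u-10:u+11].astype(np.float32);r=cv2.matchTemplate(I[v-16:v+17,u-16:u+17].astype(np.float32),t,cv2.TM_CCOEFF_NORMED);_,m,_,l=cv2.minMaxLoc(r);x,y=l
        sub=lambda a,b,c:(a-c)/(2*(a-2*b+c)) 
        dx=sub(r[y,x-1],r[y,x],r[y,x+1]) if 0<x<12 else 0;dy=sub(r[y-1,x],r[y,x],r[y+1,x]) if 0<y<12 else 0
        print(nm,(u,v),"shift px",round(x-6+dx,2),round(y-6+dy,2),"ncc",round(m,3))
# px scale
print(proj("scene",[[.56,-.235,.03],[.563,-.2254,.03]]).round(1).tolist())
from nd import run
run()
```

```text
[[305, 278], [279, 282], [284, 267]]
t8->t10 (np.int64(305), np.int64(278)) shift px 2.18 -1.9 ncc 0.961
t8->t10 (np.int64(279), np.int64(282)) shift px -1.07 -0.93 ncc 0.996
t8->now (np.int64(305), np.int64(278)) shift px 1.05 -0.94 ncc 0.95
t8->now (np.int64(279), np.int64(282)) shift px -0.04 -2.72 ncc 0.813
[[279.4, 282.1], [282.5, 279.9]]
t 24.15 F [0.3 1.2 5.3] tcp q z 0.0517 0.1683
cap q,z rel tcp -0.0270 -0.0498
needle line tilt -0.004, at pivot q -0.0267 rms 0.00008
  blob thr 70 area mm2 73.7 q,z -0.0250 -0.0948 ang 0.044 r 0.0450
  blob thr 70 area mm2 4.4 q,z -0.0415 -0.0963 ang -0.303 r 0.0486
  blob thr 70 area mm2 1.1 q,z -0.0477 -0.0940 ang -0.440 r 0.0488
  blob thr 85 area mm2 91.4 q,z -0.0250 -0.0948 ang 0.044 r 0.0450
  blob thr 85 area mm2 22.6 q,z -0.0437 -0.0948 ang -0.357 r 0.0479
  blob thr 85 area mm2 13.5 q,z -0.0045 -0.0925 ang 0.485 r 0.0482
```

Run:
```python
from h import *
e=np.array([.297,.955]);f=np.array([.955,-.297]);o=np.array([.5415,-.160])
def faces(nm,im,d):
    P=cloud("scene",d).reshape(-1,3);c=im.reshape(-1,3).astype(int)
    q=(P[:,:2]-o)@e;x=(P[:,:2]-o)@f;w=(c[:,0]>c[:,2]*1.3)&(c[:,0]>35)&np.isfinite(P).all(1)
    a=w&(P[:,2]>.008)&(P[:,2]<.03)&(abs(x)<.06)&(abs(q+.044)<.02);b=w&(P[:,2]>.008)&(P[:,2]<.03)&(abs(q)<.035)&(abs(x-.07)<.02)
    g=w&(P[:,2]>.03)&(P[:,2]<.06)&(x>.03)&(x<.068)&(abs(q)<.05)
    # crown fit on near end: z profile vertex by parabola halves model
    from scipy.optimize import least_squares
    def r(p):
        y=q[g]-p[0];R=np.where(y>0,.065,.085);return p[1]-R+np.sqrt(np.maximum(R*R-y*y,1e-6))-P[g,2]
    s=least_squares(r,[0,.05],loss="soft_l1",f_scale=.002).x
    pf=np.polyfit(x[a],q[a],1)
    print(nm,"side face q %.4f slope %.3f (%d)  end face x %.4f (%d) crown q %.4f z %.4f (%d)"%(np.median(q[a]),pf[0],a.sum(),np.median(x[b]),b.sum(),*s,g.sum()))
for n in("scene0","scene2","scene4","scene5"):
    D=np.load(n+".npz");faces(n,D["im"],D["d"])
for _ in range(3):
    im,d=snapshot("scene");faces("now",im,d)
```

```text
scene0 side face q -0.0433 slope 0.010 (151)  end face x 0.0697 (118) crown q 0.0016 z 0.0487 (387)
scene2 side face q -0.0432 slope 0.005 (168)  end face x 0.0697 (126) crown q 0.0008 z 0.0486 (396)
scene4 side face q -0.0431 slope 0.009 (104)  end face x 0.0698 (125) crown q 0.0012 z 0.0487 (393)
scene5 side face q -0.0430 slope 0.006 (114)  end face x 0.0697 (128) crown q 0.0014 z 0.0486 (396)
now side face q -0.0433 slope 0.007 (163)  end face x 0.0699 (125) crown q 0.0017 z 0.0486 (388)
now side face q -0.0433 slope 0.010 (172)  end face x 0.0697 (122) crown q 0.0011 z 0.0487 (392)
now side face q -0.0433 slope 0.008 (169)  end face x 0.0696 (121) crown q 0.0011 z 0.0487 (381)
```

The stud has not moved (under 0.5 mm). About 0.045 rad remains. A lower grip gives less hinge friction, and slightly more press gives more traction, so I'll use both for the last bit.

```bash
python3 -m jog '[[0,0,0.02,0,255],[0.06,0,0.014,0,255],[0.06,0,0.014,0,255],[0.06,0,0.014,0,255],[0.04,0,0.008,0,255]]' 11|sed -n 2,4p
python3 -m jog '[[0,0,0,0,255],[0,0,0,0,255],[0,0,0,0,255],[0,0,0,0,255],[0,0,0,0,255]]' 14|sed -n 2,4p
python3 -m jog '[[0,0,0,0,255],[0,0,0,0,255],[0,0,0,0,255],[0,0,0,0,255],[0,0,0,0,255]]' 16|sed -n 2,4p
python3 -c "
from nd import *
run()
import fit
fit.run()"
```

```text
position: [0.5589, -0.1057, 0.1666]
orientation: [0.0, 0.805, 0.593, -0.0]
force: [-0.8, -0.1, 4.6]
position: [0.5589, -0.1057, 0.1666]
orientation: [0.0, 0.805, 0.593, 0.0]
force: [-0.7, 1.0, 6.3]
position: [0.5589, -0.1057, 0.1666]
orientation: [0.0, 0.805, 0.593, 0.0]
force: [0.4, 1.0, 6.2]
t 26.05 F [0.4 1.  6.2] tcp q z 0.057 0.1666
cap q,z rel tcp -0.0299 -0.0478
needle line tilt 0.002, at pivot q -0.0293 rms 0.00015
  blob thr 70 area mm2 73.3 q,z -0.0305 -0.0925 ang -0.014 r 0.0447
  blob thr 85 area mm2 94.1 q,z -0.0312 -0.0925 ang -0.031 r 0.0448
  blob thr 85 area mm2 20.6 q,z -0.0557 -0.0883 ang -0.569 r 0.0481
  blob thr 85 area mm2 4.8 q,z -0.0092 -0.0913 ang 0.442 r 0.0481
t 26.30 F [-0.5  1.2  5.6] tcpq 0.0570 z 0.1666 | lean 0.291 slip mm -3.3 oy -13.0 corr 0.801 base centre q 6.5 z 51.1
  needle(gauge) 0.329 [69]  tab(gauge) 0.307 [60]
```

```bash
cat > edge.py <<'E'
from h import *
def edge(n=5,im=None,s=None):
    s=s or read_state();im=np.mean([snapshot("scene")[0].astype(np.float32) for _ in range(n)],0) if im is None else im.astype(np.float32);c=cal("scene")
    q=s["orientation"];a=np.arctan2(2*q[1]*q[2],q[1]**2-q[2]**2);e=np.array([np.cos(a),np.sin(a),0]);N=np.array([e[1],-e[0],0])
    qs=np.arange(-.115,.04,.001);zs=np.arange(-.17,-.07,.0005);Q,Z=np.meshgrid(qs,zs)
    X=s["position"]+.016*N+Q[...,None]*e+Z[...,None]*[0,0,1];uv=proj("scene",X.reshape(-1,3),c).astype(np.float32)
    R=cv2.remap(im,uv[:,0].reshape(Q.shape),uv[:,1].reshape(Q.shape),cv2.INTER_LINEAR)
    B=R[...,2]-.0*R[...,0];g=np.gradient(cv2.GaussianBlur(B,(0,0),1.5),axis=0)
    best=None   # Hough-like: line z=z0-(q-qc)*tan(th) maximizing mean upward gradient over 120 mm
    for th in np.arange(-.05,.5,.005):
        for z0 in np.arange(-.145,-.105,.0005):
            for q0 in np.arange(-.062,.0,.004):
                k=abs(qs-q0)<.064*np.cos(th)
                if k.sum()<110: continue
                ii=np.round((z0-(qs[k]-q0)*np.tan(th)-zs[0])/.0005).astype(int)
                if ii.min()<0 or ii.max()>=len(zs):continue
                v=np.minimum(g[ii,np.where(k)[0]],8).mean()
                if best is None or v>best[0]:best=(v,th,z0,q0)
    v,th,z0,q0=best;k=np.where(abs(qs-q0)<.064*np.cos(th))[0];pts=[]
    for j in k:
        i0=int(round((z0-(qs[j]-q0)*np.tan(th)-zs[0])/.0005));w=np.maximum(g[max(i0-6,0):i0+7,j],0)
        if w.max()>2: pts.append((qs[j],(w*zs[max(i0-6,0):i0+7]).sum()/w.sum()))
    p=np.array(pts);vx,vy,_,_=cv2.fitLine(p.astype(np.float32),cv2.DIST_HUBER,0,.001,.001).ravel()
    print("edge lean coarse %.3f fine %.3f score %.2f pts %d"%(th,-np.arctan(vy/vx),v,len(p)),"q0",q0,"z0",z0)
E
python3 - <<'E'
from edge import *
s=read_state()
import copy
for nm,pos in(("scene4",[.5422,-.1603,.183]),("scene5",[.5459,-.1473,.1769])):
    t=copy.deepcopy(s);t["position"]=np.array(pos);edge(im=np.load(nm+".npz")["im"],s=t)
t=copy.deepcopy(s);t["position"]=np.array([.5573,-.1108,.1683]);edge(im=np.load("scnow.npy"),s=t)
edge()
E
```

```text
edge lean coarse 0.005 fine 0.002 score 4.08 pts 113 q0 -0.009999999999999953 z0 -0.12699999999999997
edge lean coarse 0.090 fine 0.090 score 4.18 pts 125 q0 -0.021999999999999964 z0 -0.12549999999999997
edge lean coarse 0.305 fine 0.306 score 4.79 pts 123 q0 -0.05399999999999999 z0 -0.11399999999999996
edge lean coarse 0.345 fine 0.345 score 5.01 pts 121 q0 -0.045999999999999985 z0 -0.11599999999999996
```

Run:
```python
from h import *
D=np.load("wrist1.npz");T=D["T"];K,k1,_=cal("wrist");im=D["im"].astype(np.float32)
a=np.radians(-8.2);N=np.array([np.cos(a),np.sin(a),0]);e=np.array([-N[1],N[0],0])
for cen in([.5325,.2555],[.5345,.2575]):   # dial plane through this point
    O=np.array([*cen,.068])
    y,z=np.meshgrid(np.arange(-.03,.035,.0002),np.arange(.015,-.055,-.0002))
    X=O+y[...,None]*e+z[...,None]*[0,0,1];uv=proj("wrist",X.reshape(-1,3),(K,k1,T)).astype(np.float32)
    R=cv2.remap(im,uv[:,0].reshape(y.shape),uv[:,1].reshape(y.shape),cv2.INTER_CUBIC);L=R.mean(-1)
    sat=R[...,0]-R[...,2];w=np.maximum(sat-60,0);cap=np.array([(w*y).sum(),(w*z).sum()])/w.sum()
    rows=[]
    for zz in np.arange(cap[1]-.018,cap[1]-.037,-.001):
        i=np.argmin(abs(z[:,0]-zz));k=abs(y[0]-cap[0])<.006;p=L[i,k];ww=np.maximum(np.percentile(p,70)-p-12,0)
        if ww.sum():rows.append((zz,(ww*y[0,k]).sum()/ww.sum()))
    f=np.polyfit(*np.array(rows).T,1)
    print("cap",cap,"needle tilt",f[0],"needle y at -.03:",np.polyval(f,cap[1]-.03),"at pivot",np.polyval(f,cap[1]))
    for thr in(35,45,55):
        m=(L<thr)&(y>cap[0]+.006)&(y<cap[0]+.026)&(z<-.03)
        n,lab,st,ce=cv2.connectedComponentsWithStats(m.astype(np.uint8));j=1+np.argmax(st[1:,4]);ty,tz=y[0,int(ce[j][0])],z[int(ce[j][1]),0]
        dy=ty-np.polyval(f,cap[1]-.03)
        print(thr,"tab",ty,tz,"area",st[j,4]*.04,"ang via asin %.3f"%np.arcsin(dy/.0455),"via atan %.3f"%np.arctan2(dy,cap[1]-tz),"size",st[j,2]*.2,st[j,3]*.2)
```

```text
cap [-0.00017435 -0.00218845] needle tilt 0.030535964578824498 needle y at -.03: -0.0004491526919409789 at pivot 0.00046692624542375597
35 tab 0.015599999999999725 -0.04500000000000016 area 54.36 ang via asin 0.360 via atan 0.359 size 8.6 9.600000000000001
45 tab 0.015799999999999724 -0.04520000000000016 area 71.68 ang via asin 0.365 via atan 0.361 size 9.600000000000001 11.200000000000001
55 tab 0.015799999999999724 -0.04540000000000016 area 89.60000000000001 ang via asin 0.365 via atan 0.360 size 10.4 12.8
cap [-0.00158635  0.00076527] needle tilt 0.015676292913960502 needle y at -.03: -0.001863253836607455 at pivot -0.00139296504918864
35 tab 0.013999999999999735 -0.04160000000000015 area 53.2 ang via asin 0.356 via atan 0.358 size 8.4 9.4
45 tab 0.014199999999999734 -0.04160000000000015 area 69.76 ang via asin 0.361 via atan 0.362 size 9.600000000000001 11.200000000000001
55 tab 0.014199999999999734 -0.04200000000000015 area 87.12 ang via asin 0.361 via atan 0.359 size 10.4 12.600000000000001
```

Run:
```python
from nd import *
run(n=6)
D=np.load("rect.npz");R=D["R"].astype(float).mean(-1);Q,Z=D["Q"],D["Z"]
print("q mm ",(Q[(Q>-.042)&(Q<-.018)][::6]*1e3).round(0).astype(int))
for dz in(20,26,30,34,36,38,40,41,42,43,44,45,46,47,48,49,50):
    i=np.argmin(abs(Z-(-.0485-dz/1e3)));k=(Q>-.042)&(Q<-.018);p=R[i,k]
    kk=abs(Q+.0297)<.009;pp=R[i,kk];mn=pp.min();h=(np.percentile(pp,85)+mn)/2;w=np.maximum(h-pp,0);print(dz,p[::6].astype(int),"centroid %.2f width %.1f"%((w*Q[kk]).sum()/w.sum()*1e3,(w>0).sum()*.25))
```

```text
t 26.6 F [0.2 0.8 6.2] tcp q z 0.057 0.1666
cap q,z rel tcp -0.0298 -0.0478
needle line tilt -0.001, at pivot q -0.0294 rms 0.00014
  blob thr 70 area mm2 72.9 q,z -0.0305 -0.0928 ang -0.014 r 0.0450
  blob thr 85 area mm2 94.1 q,z -0.0312 -0.0928 ang -0.031 r 0.0450
  blob thr 85 area mm2 20.7 q,z -0.0555 -0.0883 ang -0.565 r 0.0479
  blob thr 85 area mm2 4.4 q,z -0.0090 -0.0913 ang 0.447 r 0.0482
q mm  [-42 -40 -39 -37 -36 -34 -33 -31 -30 -28 -27 -25 -24 -22 -21 -19]
20 [156 155 154 155 153 150 130  91  65  76 100 122 133 147 151 154] centroid -29.49 width 5.5
26 [155 155 156 155 154 154 136  99  74  85 116 137 148 156 156 155] centroid -29.65 width 5.0
30 [155 156 156 156 155 155 135 102  77  84 111 136 148 156 156 155] centroid -29.49 width 5.2
34 [155 154 155 153 150 151 132  97  75  80  99 123 146 158 157 156] centroid -29.27 width 6.5
36 [155 154 155 150 139 133 117  94  72  73  96 123 146 158 158 157] centroid -29.31 width 6.5
38 [155 152 155 150 128 111  92  74  61  63  80 108 140 158 158 156] centroid -29.65 width 8.5
40 [149 150 149 141 120  95  68  52  46  52  67  91 121 
[... 240 characters left out ...]
 125 119 103  78  52  39  30  39  67  99 116 127 142 144] centroid -30.36 width 7.8
44 [106 118 116 107  94  74  48  37  29  34  60 100 124 127 132 136] centroid -30.29 width 8.2
45 [ 94 103 104  96  84  71  49  36  28  31  51  90 124 127 122 121] centroid -30.14 width 8.8
46 [ 85  88  90  85  76  66  49  37  28  30  45  78 113 122 113 107] centroid -29.97 width 9.2
47 [ 76  76  77  74  68  60  48  39  30  30  40  64  97 107  98  93] centroid -29.73 width 9.2
48 [67 66 67 65 62 57 48 42 34 32 38 53 79 92 84 80] centroid -29.41 width 9.5
49 [61 59 60 60 57 56 49 45 39 37 40 48 65 77 74 69] centroid -29.05 width 9.2
50 [60 57 56 58 56 55 52 49 44 43 45 49 59 65 66 63] centroid -28.60 width 8.2
```

The needle and tab centroids agree within 0.6 mm, about 0.013 rad. The bar edge gives a lean of 0.345 against an index of about 0.355. Contact is steady at about 9 N and the stud hasn't moved, so I'm handing in.

```bash
python3 -m jog '[[0,0,0,0,255],[0,0,0,0,255],[0,0,0,0,255]]' 16 && python3 -c "
from bench import job_done
print(job_done())"
```

```text
time_s: 27.2
position: [0.5589, -0.1057, 0.1666]
orientation: [0.0, 0.805, 0.593, 0.0]
force: [0.5, 0.8, 5.8]
width: 0.0278
finger_force: 16.0
the job is handed in; nothing more can be done
None
```

Handed in at 27.2 s: the smallest gauge is still held on the stud's crown, leaning about 0.35 rad with the needle within about 0.015 rad of the index and pressed at about 9 N, and the stud had not moved when last checked; the base slid about 18 mm on the first rock, so I lifted it, stood it upright again and re-rocked it, and a later slip leaves it about 5 mm along the crown.

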